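# Take the spark-arrestor panel out of the polishing-dust extractor

### The arm

A 6-joint arm with a two-finger parallel gripper is mounted at the origin on the work surface. World frame = base frame: x ahead of the robot, y to its left, z up, the work surface at z = 0. Lengths are in mm, angles in rad, forces in N, time in s.
With the tool pointing down it reaches from about 300 to 875 mm from the base axis. Payload 6.4 kg.
Tool frame: the origin (TCP) lies on the centre line of the jaws, within the pads' length; the fingertips stand r.nose_length ahead of it and the grasp point (between the pads) lies 6 mm ahead of it (r.nose_length is the distance from the TCP to the fingertips, in mm); z points along the fingers, y is the direction in which the jaws open and shut (so a half turn about z gives the same grasp; the last joint's range is limited). The gripper opens to 85 mm and grips with 20 to 120 N. Pads are 22 mm wide; open, the fingers measure 114 mm over their backs; the gripper's body (76 mm by 85 mm) begins 54 mm behind the grasp point. The pads swing forward as they close: fully open they stand 13 mm farther back than shut.
Start: joints at [-1.53, 0.181, 1.607, -0, 1.354, -0.206], TCP at [140.489, -557.588, 256.288] pointing down, gripper open.
Joint ranges: [-2.99, 2.99], [-0.89, 2.07], [0.3, 2.58], [-1.14, 4.28], [0, 2.63], [-3.12, 3.12]. Speed limits (rad/s): [2.57, 2.57, 3.01, 3.14, 3.14, 3.14].

### API

Orientations are given as a unit quaternion [w, x, y, z].
In Python, from bench import r gives the robot as it stands. The module is installed in compiled form; this text tells all that it offers.
- The arm moves only by the tool servo_tool, never from a script. Its argument "targets" is a list of rows, each a list of 2 entries, a list of its own where there are three numbers: the shift along the tool's x, y, z in cm, then the turn, a rotation vector about the tool's x, y, z in rad. A call has 1 to 20 rows; each row is the pose to reach, as a shift and turn from the pose commanded when the call began, along the tool's axes at that moment; what a row does not reach only later rows make up. A row lasts 1/8 s, in which the tool goes at most 62.5 mm and 10.7 degrees, less where a joint would pass 70% of its speed; a pose out of reach is approached as far as the arm can. A call with a gripper value outside its range is refused whole. "grip" is the closure in counts, from 0 (fully open) to 255 (shut), set as the call begins (left out, the last holds). The fingers move at their own pace and stop on an object; the grip force is fixed at half the most. Time passes only in rows, so rows that repeat a pose let the fingers close. It gives the time, the measured TCP pose, the force and the opening at its end, in the units of the state.
- r.get_obs(): the state, without advancing time (a new reading comes with each control period).
- r.read_camera(name): name is "scene" or "top" or "wrist"; returns (picture, depth): 420x560x3 uint8, blue, green, red; 420x560 float32, mm along the optical axis (not along the pixel's ray), 0 where there is no reading.
- r.camera_info(name): a dict with "fx", "fy", "cx", "cy" (pixels), "R" (3x3) and "t" (3): a world point X has camera coordinates R X + t; the wrist camera has in their place "tool_from_camera" (4x4, takes a point from camera to tool coordinates, whose origin is the TCP and whose axes are the flange's). Camera axes: x right, y down, z forward; pixel columns grow to the right and rows downward; lengths in mm; the calibration is good to about 2 mm. A picture is of the moment at which its call begins: read the wrist's pose just before it. camera_info takes no time and is no camera call.
- r.finish_job(): hands the job in, once; it reports no verdict.
The state is a dict: "clock": time; "joint_positions": joint angles; "qd": joint speeds; "effort": joint torques, N m; "eef_pos": TCP position; "tcp_rot": TCP orientation; "wrist_force": force on the tool from outside, world axes, zero at the start; "moment": the same for the moment, N m; "width": finger opening in mm.
Only numpy, scipy, OpenCV 4.12 (cv2) and the standard library are available. Lean on these libraries where they do the work, as an engineer would, in place of code of your own. Each camera call takes 0.05 s, during which the arm holds its last target.

### The job

The mesh panel in the dust extractor is due for cleaning. Squeeze the two clips of the extractor's cover together, lift the cover off and lay it flat, right side up, on the rubber mat; then lift the panel by its pull tab, that end first, tilt it out from under the fixed top and stand it upright, fully down, in the empty middle bay of the wire rack. Set both down gently without dropping them, and leave everything else where it is.

Things in the scene. Friction and masses are not known exactly. Their poses are not given: they have to be found in the camera images.
- extractor: Fixed grey metal filter box on the bench, 108 (its x) x 220 (its y) x 123 mm high. Origin: centre of underside, z up. Deep narrow cavity inside: x -50..50, y -106..106, z 16 (floor) to 120. On its +x face a fan and motor reach x 148, z 115; on its -x face an inlet stub and switch box reach x -90, z 105.
- opening (a point): Centre of the opening in the extractor's 3 mm top sheet, at the top face (extractor x 0, y -30, z 123 mm). The opening spans extractor x -40..40, y -106..46. From y 46 to 110 the top is fixed; a gauge 40 mm across stands 17 mm high on it at y 80.
- pocket (a point): Cavity floor in the far pocket under the fixed top (extractor x 0, y 78, z 16 mm). Guide rails 22 mm apart (x -11..11) hold the panel: in the pocket y 50..106 at full height, at the near end y -106..-76 up to z 61.
- cover: Loose bare-aluminium clip-on cover, 0.28 kg, plate 108 (its x) x 160 (its y) x 4 mm. Origin: centre of the plate's underside, z up; ribs reach 10 mm below it and carry it when it is laid down. At the start it is clipped over the opening, its axes along the extractor's.
- clips (a point): Midway between the cover's two black upright clip tabs (cover x 0, y 0, z 18 mm). Each is 30 long (y), 6 thick, z 4..32, outer faces at x -28 and 28. Squeezed along x, each slides in 8 mm to a stop (spring 2 to 6 N; 40 mm over both), drawing its bolt from 5 mm under the opening's lip. Unsqueezed the cover is locked. Lift and carry it by the squeezed tabs (40 N grip holds).
- panel: Loose rigid mesh panel in aluminium frame, 0.2 to 0.45 kg, 14 thick (its x) x 180 long (its y) x 70 mm high, pull tab at its -y end. Origin: centre of its lower edge, z up. At the start it stands on the cavity floor in the guide rails under the cover, its axes along the extractor's within 2 degrees, its +y end under the fixed top, 12 to 22 mm free at the -y end.
- pull_tab (a point): Centre of the panel's steel pull tab (panel y -74, z 82 mm): 10 thick (x) x 28 long, y -88..-60, z 70..94. The panel cannot come straight up: this end must rise first, the panel turning about its far lower corner (which slides towards -y), and at 30 to 45 degrees it slides out along its length, up towards -y. It may turn a little in the fingers; 50 N grip holds.
- rack: Fixed wire rack on a steel drip tray 190 (its x) x 222 (its y) x 8 mm. Origin: centre of the tray's underside, z up. Three bays run along its y at x -52, 0 and 52, each between two wire hoops (6 mm wire, 24 mm clear between, y -73..73, up to z 61). Panels stand on the tray floor, z 8.
- free_bay (a point): Centre of the floor of the rack's empty middle bay (rack x 0, y 0, z 8 mm). The panel may stand either way round.
- mat: Fixed black rubber mat, 220 (its x) x 190 (its y) x 4 mm thick. Origin: centre of its underside.
- jar: Small white jar with a steel cap, 56 mm across, 55 mm high, standing on the mat, its centre at mat x 30..75, y 55..62 mm. Origin: centre of its underside.
- spare_long: Another panel like the first (180 x 70 x 14 mm, with tab at its -y end, top at 94 mm), standing in the outer bay at x -52 of the rack. Origin: centre of its lower edge.
- spare_short: A shorter panel, 150 x 60 x 14 mm, no tab, standing in the outer bay at x 52. Origin: centre of its lower edge.
- ewer_tall: Copper ewer, 128 mm wide at the foot, 200 mm high, handle at its +y. Origin: centre of its underside.
- ewer_small: Smaller copper ewer, 102 mm wide at the foot, 160 mm high. Origin: centre of its underside.
- bowl: Copper bowl, 110 mm across, 45 mm high, on the bench between robot and extractor. Origin: centre of its underside.
- hammer: Hammer, 240 mm long, 40 mm high at most, lying on the bench before the robot at its right. Origin: near the middle of its length, at the underside.
- mallet: Wooden mallet lying on the bench before the robot at its left: head 60 mm across and 100 mm long, handle 200 mm. Origin: under the middle of its head; the handle runs to its -x.

How it is judged (in metres and radians):
On the way, in this order (a step that is already met when the one before it is completed fails the run):
1. the cover lies flat on the mat, let go (x of cover in the frame of mat between -0.09 and 0.09 m and y of cover in the frame of mat between -0.08 and 0.08 m and height (world z) of cover below 0.022 m and angle between cover's own z axis and vertical below 0.12 rad and contact force between the fingers and cover below 0.1 N), for 0.2 s.
2. the panel is tilted, its tab end raised (angle between panel's own z axis and vertical above 0.35 rad), for 0.1 s.
3. the panel is out of the extractor (height (world z) of panel above 0.15 m), for 0.1 s.
At the end, for the whole second after the job is handed in: The cover lies flat and right side up on the mat, its centre 15 mm or more inside the edge. The panel stands in the rack's middle bay, down on the tray within 5 mm, within 40 mm of the middle along the bay, upright within 14 degrees. Both at rest (x of cover in the frame of mat between -0.09 and 0.09 m and y of cover in the frame of mat between -0.08 and 0.08 m and height (world z) of cover below 0.022 m and angle between cover's own z axis and vertical below 0.12 rad and x of panel in the frame of rack between -0.012 and 0.012 m and y of panel in the frame of rack between -0.04 and 0.04 m and z of panel in the frame of rack below 0.013 m and angle between panel's own z axis and vertical below 0.25 rad and angle between the y axis of panel and the y axis of rack, either way round below 0.2 rad and linear speed of each of panel, cover below 0.02 m/s); the robot touches nothing.
It fails at once if the panel is dropped (falls free for more than about 2 cm) (contact force between panel and anything else below 0.01 N and linear speed of panel above 0.6 m/s).
It fails at once if the cover is dropped (falls free for more than about 2 cm) (contact force between cover and anything else below 0.01 N and linear speed of cover above 0.6 m/s).
It fails at once if another panel in the rack is shifted by more than 4 cm or tipped (distance of any of spare_long, spare_short from where it was at the start of the episode above 0.04 m or angle between any of spare_long, spare_short's own z axis and vertical above 0.6 rad).
It fails at once if a bystander is shifted by more than 4 cm (distance of any of jar, bowl, hammer, mallet from where it was at the start of the episode above 0.04 m).
It fails at once if an ewer is shifted by more than 4 cm or knocked over (distance of any of ewer_tall, ewer_small from where it was at the start of the episode above 0.04 m or angle between any of ewer_tall, ewer_small's own z axis and vertical above 0.5 rad).
It also fails if it takes over 58 s, if anything falls off the work surface, if the arm or the gripper's body presses on something with over 40 N, if the wrist force passes 120 N, or if a joint passes its speed limit or range.

## Working session

There is one attempt and no reset: what is moved stays moved. The work goes in short steps, Python scripts to look and compute and a tool call to move; the robot and the scene stay as the last step left them, time stands still between calls to the robot, and variables do not carry over. Pictures are saved under pics/ and viewed, and the job is handed in when it is done.

Besides the shell and the picture viewer there is one more tool, called by a JSON object that holds its "method" and its "body". servo_tool: Moves the arm, as the interface text tells. Its arguments: {"type":"object","properties":{"targets":{"type":"array"},"grip":{"type":"number"}},"required":["targets"]}

```bash
mkdir -p pics; ls; python3 - <<'E'
from bench import r
import cv2,numpy as np
o=r.get_obs(); print(o, r.nose_length)
for n in ("scene","top"):
    p,d=r.read_camera(n); cv2.imwrite(f"pics/{n}0.png",p); np.save(f"pics/{n}0.npy",d)
    print(n,r.camera_info(n), (d==0).mean())
print(r.camera_info("wrist"))
p,d=r.read_camera("wrist"); cv2.imwrite("pics/wrist0.png",p)
E
```

```text
pics
{'clock': 0.0, 'joint_positions': array([-1.53028288e+00,  1.81554683e-01,  1.60802170e+00, -4.43327435e-05,
        1.35383175e+00, -2.06277738e-01]), 'qd': array([-0.00043849,  0.00054628, -0.0008646 ,  0.00124823, -0.00105693,
        0.00036628]), 'effort': array([-1.06874231e-03, -4.44875157e+01, -3.51336622e+01, -4.40202302e-04,
        9.01429681e-03,  4.29312905e-06]), 'eef_pos': array([ 140.46374313, -557.03432816,  255.36984783]), 'tcp_rot': array([-9.06411977e-04,  9.92395420e-01,  1.23087389e-01,  5.35809680e-05]), 'wrist_force': array([ 0.07101964,  0.09027105, -0.37571782]), 'moment': array([-0.00295696, -0.01220581, -0.00322023]), 'width': 85.69909871805872} 25.0
scene {'fx': 384.5574810304299, 'fy': 384.5574810304299, 'cx': 277.3342589788616, 'cy': 208.66402989703673, 'R': array([[-0.86788759,  0.49669516,  0.00806546],
       [ 0.38070882,  0.67547628, -0.63150026],
       [-0.31911115, -0.54500065, -0.77533371]]), 't': array([ 455.88998379, -123.45234153, 1423.03777748])} 0.003784013605442177
top {'fx': 389.0808834224392, 'fy': 389.0808834224392, 'cx': 278.90804924150723, 'cy': 211.02276853102464, 'R': array([[-0.01196193, -0.9999244 ,  0.00284727],
       [-0.99404254,  0.01158297, -0.10837554],
       [ 0.10833437, -0.00412669, -0.99410595]]), 't': array([ 17.61391857, 538.91178778, 959.35556143])} 0.004081632653061225
{'fx': 315.51981185417554, 'fy': 315.51981185417554, 'cx': 283.8378195065177, 'cy': 210.4321704449443, 'tool_from_camera': array([[ 1.86660644e-04, -9.64192098e-01, -2.65204756e-01,
         6.73173874e+01],
       [ 9.99999776e-01,  3.50292234e-04, -5.69704722e-04,
         8.92509517e-01],
       [ 6.42203958e-04, -2.65204591e-01,  9.64191948e-01,
        -1.16977709e+02],
       [ 0.00000000e+00,  0.00000000e+00,  0.00000000e+00,
         1.00000000e+00]])}
```

View pics/top0.png

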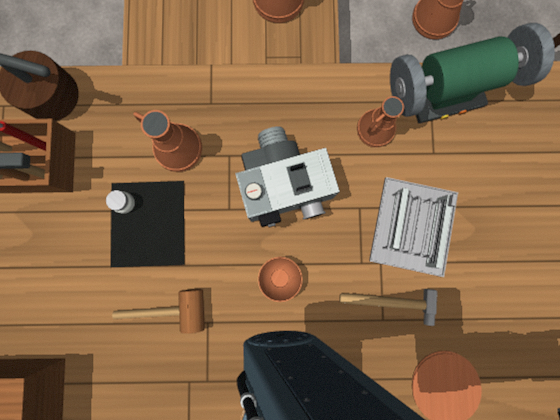

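View pics/scene0.png

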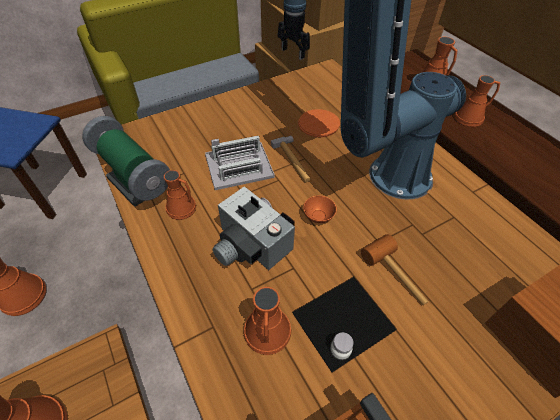

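View pics/wrist0.png

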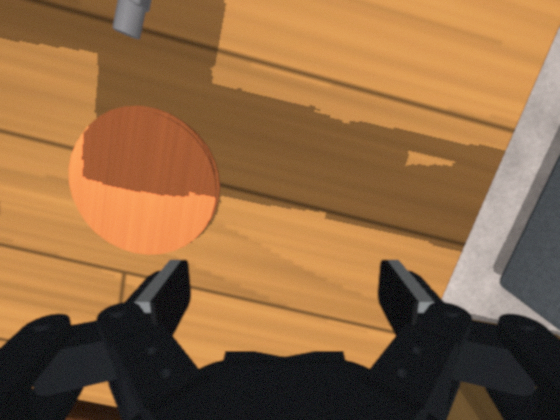

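```bash
cat > h.py <<'E'
from bench import r
import cv2,numpy as np
from scipy.spatial.transform import Rotation as Ro
def q2R(q): return Ro.from_quat([q[1],q[2],q[3],q[0]]).as_matrix()
def pose(o): return np.array(o["eef_pos"]),q2R(o["tcp_rot"])
def cam(n,o=None):
    c=r.camera_info(n)
    if n!="wrist": return c,c["R"].T,-c["R"].T@c["t"]
    p,R=pose(o); T=c["tool_from_camera"]
    return c,R@T[:3,:3],R@T[:3,3]+p
def ray(C,u,v):
    c,R,t=C; return R@np.array([(u-c["cx"])/c["fx"],(v-c["cy"])/c["fy"],1.]),t
def atz(C,u,v,z):
    d,t=ray(C,u,v); return t+d*(z-t[2])/d[2]
def atd(C,u,v,dep):
    d,t=ray(C,u,v); return t+d*dep
def cloud(C,d):
    v,u=np.mgrid[:d.shape[0],:d.shape[1]]; c,R,t=C
    P=np.stack([(u-c["cx"])/c["fx"]*d,(v-c["cy"])/c["fy"]*d,d],-1)
    return P@R.T+t
def proj(C,X):
    c,R,t=C; X=(np.atleast_2d(X)-t)@R
    return np.stack([X[:,0]/X[:,2]*c["fx"]+c["cx"],X[:,1]/X[:,2]*c["fy"]+c["cy"]],-1)
def crop(p,x0,x1,y0,y1,f,name): cv2.imwrite(f"pics/{name}.png",cv2.resize(p[y0:y1,x0:x1],None,fx=f,fy=f,interpolation=cv2.INTER_CUBIC))
def snap(name):
    o=r.get_obs(); p,d=r.read_camera("wrist"); cv2.imwrite(f"pics/{name}.png",p)
    np.savez(f"pics/{name}.npz",p=p,d=d,eef_pos=o["eef_pos"],tcp_rot=o["tcp_rot"])
    print(o["clock"],np.round(o["eef_pos"],1),np.round(o["tcp_rot"],4),np.round(o["wrist_force"],1)); return o,p,d
def load(name):
    z=np.load(f"pics/{name}.npz"); return cam("wrist",z),z["p"],z["d"]
E
python3 - <<'E'
from h import *
p=cv2.imread("pics/top0.png"); crop(p,220,470,110,290,3,"topc")
C=cam("top"); d=np.load("pics/top0.npy"); P=cloud(C,d)
np.set_printoptions(suppress=True,precision=0)
for n,(u,v) in dict(extr_c1=(240,170),mid=(330,180),tab1=(295,175),mat1=(112,184),mat2=(183,182),mat3=(185,265),mat4=(112,266),jar=(120,201),tray1=(387,180),tray2=(456,191),tray3=(443,275),tray4=(371,261),ew1=(155,124),ew2=(392,107),bowl=(280,280),mallet=(192,310),hammer=(430,305)).items(): print(n,P[v,u])
E
```

```text
extr_c1 [652. 113.   2.]
mid [ 599. -107.  126.]
tab1 [611. -26. 132.]
mat1 [619. 449.   2.]
mat2 [622. 263.   1.]
mat3 [405. 253.   6.]
mat4 [405. 441.   3.]
jar [565. 402.  62.]
tray1 [ 620. -273.    8.]
tray2 [ 590. -456.    1.]
tray3 [ 373. -403.   15.]
tray4 [ 410. -221.   15.]
ew1 [711. 276. 201.]
ew2 [ 759. -248.  161.]
bowl [365.  10.   5.]
mallet [300. 222.  59.]
hammer [ 300. -362.   26.]
```

View pics/topc.png

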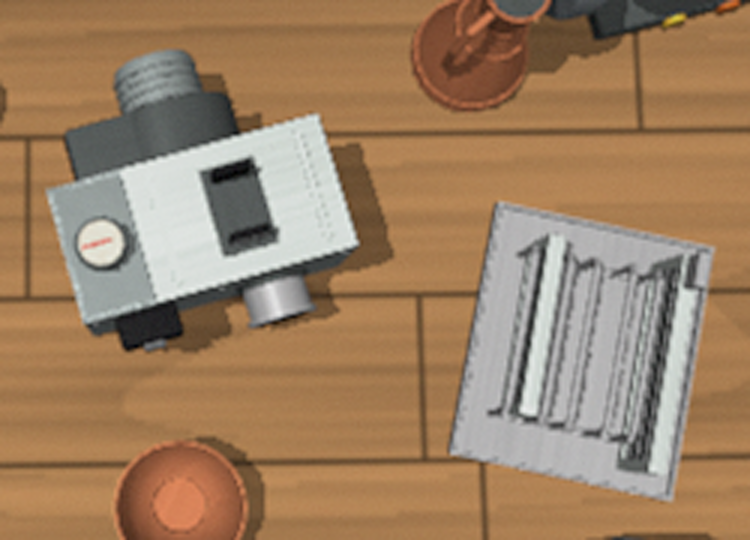

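```bash
cat >> h.py <<'E'
def down(yaw,tilt=0):
    # tool z down, tool x at yaw(deg); tilt(deg): tool leans so its body goes toward +tool x
    a=np.radians(yaw); x=np.array([np.cos(a),np.sin(a),0]); z=np.array([0,0,-1.]); R=np.stack([x,np.cross(z,x),z],1)
    return R@Ro.from_rotvec([0,np.radians(-tilt),0]).as_matrix()
def mv(pos,R,o=None):
    o=o or r.get_obs(); p,R0=pose(o)
    print("shift cm",np.round(R0.T@(np.array(pos)-p)/10,2),"turn",np.round(Ro.from_matrix(R0.T@R).as_rotvec(),3))
E
python3 - <<'E'
from h import *
np.set_printoptions(suppress=True,precision=1)
C=cam("top")
f=lambda pts,z:np.array([atz(C,220+u/3,110+v/3,z) for u,v in pts])
E=f([(47,188),(318,115),(358,243),(88,333)],[123,127,127,123][0]); print(E,E.mean(0))
T=f([(495,203),(714,247),(671,499),(450,455)],8); print(T,T.mean(0))
print("sides",np.linalg.norm(np.diff(T,axis=0),axis=1),np.linalg.norm(np.diff(E,axis=0),axis=1))
M=np.array([atz(C,u,v,4) for u,v in [(112,184),(184,182),(185,265),(112,267)]]);print(M,M.mean(0))
print("clip mid",f([(237,205)],150))
R=down(105); print(R)
mv([480,-330,330],down(60))
E
```

```text
[[ 619.7  111.   123. ]
 [ 675.2 -100.3  123. ]
 [ 573.8 -128.6  123. ]
 [ 506.7   79.7  123. ]] [593.8  -9.6 123. ]
[[ 626.1 -268.1    8. ]
 [ 585.1 -457.4    8. ]
 [ 368.8 -407.3    8. ]
 [ 408.2 -220.6    8. ]] [ 497.1 -338.3    8. ]
sides [193.7 222.  190.8] [218.5 105.2 218.9]
[[618.2 448.    4. ]
 [621.4 259.4   4. ]
 [405.3 253.7   4. ]
 [402.5 440.6   4. ]] [511.9 350.4   4. ]
clip mid [[599.4 -34.3 150. ]]
[[-0.3  1.   0. ]
 [ 1.   0.3  0. ]
 [ 0.   0.  -1. ]]
shift cm [ 38.5 -13.8  -7.4] turn [-0.  -0.  -0.8]
```

{"method": "servo_tool", "body": {"targets": [[[5, -2, -1], [0, 0, -0.1]], [[11, -4, -2.2], [0, 0, -0.23]], [[17, -6, -3.4], [0, 0, -0.36]], [[23, -8.3, -4.5], [0, 0, -0.5]], [[29, -10.4, -5.6], [0, 0, -0.63]], [[34, -12.2, -6.6], [0, 0, -0.72]], [[38.5, -13.8, -7.4], [0, 0, -0.8]], [[38.5, -13.8, -7.4], [0, 0, -0.8]], [[38.5, -13.8, -7.4], [0, 0, -0.8]]], "grip": 0}}

```text
clock: 1.27
eef_pos: [479.6, -329.7, 329.7]
tcp_rot: [-0.0, 0.866, 0.5, -0.0]
wrist_force: [-0.6, -0.1, 0.2]
width: 85.4
```

```bash
python3 - <<'E'
from h import *
o,p,d=snap("rack1"); print(o["qd"],o["joint_positions"])
mv([593,-15,310],down(105))
E
```

```text
1.275 [ 479.6 -329.7  329.7] [-5.000e-04  8.662e-01  4.997e-01 -4.000e-04] [-0.6 -0.1  0.2]
[-0.02662957 -0.00243063  0.00666143  0.00153237 -0.00126467  0.00153175] [-8.05736171e-01  1.45654144e-01  1.49929526e+00 -5.47899861e-04
  1.49773761e+00 -2.81455479e-01]
shift cm [32.97 -5.96  1.97] turn [-0.001 -0.    -0.787]
```

View pics/rack1.png

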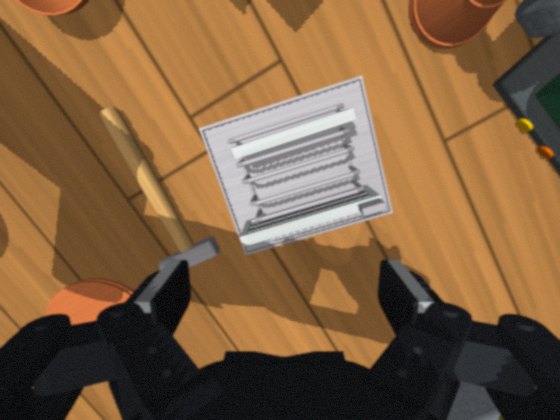

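{"method": "servo_tool", "body": {"targets": [[[5, -1, 0.3], [0, 0, -0.12]], [[11, -2, 0.7], [0, 0, -0.26]], [[17, -3, 1], [0, 0, -0.4]], [[23, -4.2, 1.4], [0, 0, -0.54]], [[28.5, -5.2, 1.7], [0, 0, -0.67]], [[33, -6, 2], [0, 0, -0.787]], [[33, -6, 2], [0, 0, -0.787]], [[33, -6, 2], [0, 0, -0.787]]]}}

```text
clock: 2.33
eef_pos: [592.8, -15.5, 310.0]
tcp_rot: [-0.0, 0.609, 0.793, -0.0]
wrist_force: [0.5, 0.2, -0.3]
width: 85.6
```

```bash
python3 - <<'E'
from h import *
o,p,d=snap("ext1"); print(o["qd"],o["joint_positions"])
E
```

```text
2.325 [592.8 -15.5 310. ] [-2.000e-04  6.093e-01  7.929e-01 -4.000e-04] [ 0.5  0.2 -0.3]
[-0.01810645 -0.00514956 -0.00241167  0.00159181 -0.00053036 -0.00110874] [-2.25771433e-01  1.81689392e-01  1.49720324e+00 -6.94355679e-04
  1.46335005e+00 -4.86071726e-01]
```

View pics/ext1.png

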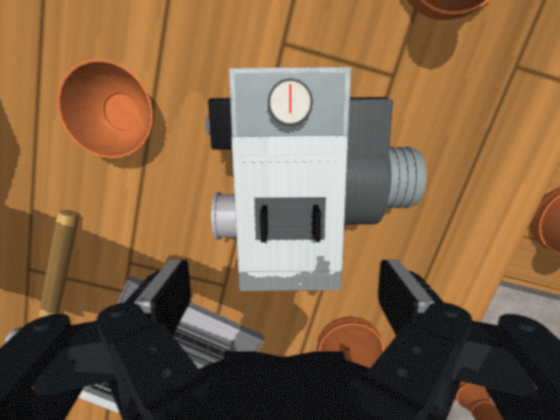

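```bash
python3 - <<'E'
from h import *
C,p,d=load("ext1"); crop(p,200,400,50,300,2.4,"ext1c"); crop(p,240,340,180,260,7,"clip1c")
E
```

```text
(no output)
```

View pics/ext1c.png

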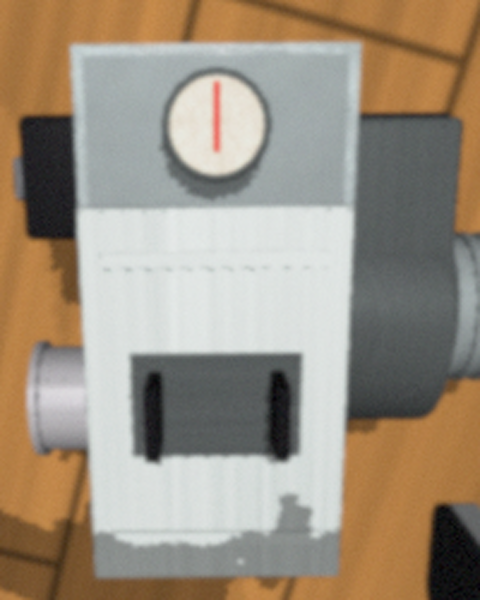

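View pics/clip1c.png

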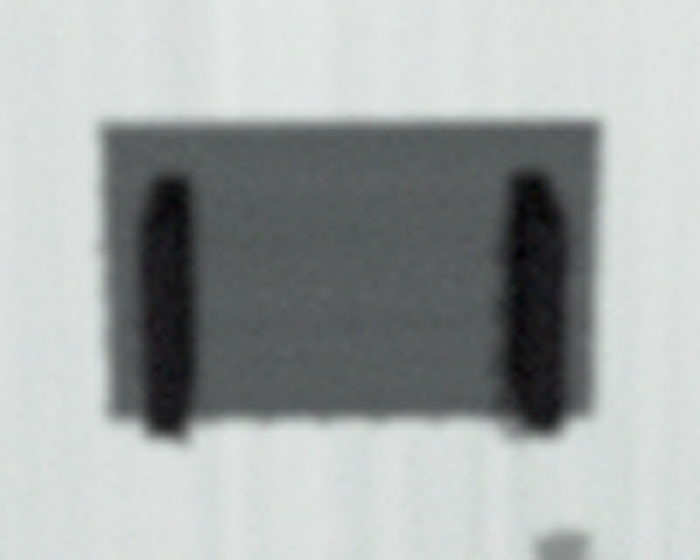

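```bash
python3 - <<'E'
from h import *
np.set_printoptions(suppress=True,precision=1)
C,p,d=load("ext1"); P=cloud(C,d)
cz=lambda u,v,z:atz(C,240+u/7,180+v/7,z)
B=np.array([cz(105,122,127),cz(600,122,127),cz(592,415,127),cz(110,415,127)]); print("pad",B,B.mean(0),np.linalg.norm(np.diff(B,axis=0),axis=1))
ez=lambda u,v,z:atz(C,200+u/2.4,50+v/2.4,z)
E=np.array([ez(71,44,123),ez(361,43,123),ez(340,576,127),ez(96,577,127)]); print("ext",E,np.linalg.norm(np.diff(E,axis=0),axis=1))
yv=(E[0]+E[1]-E[2]-E[3])/2; xv=E[1]-E[0]+E[2]-E[3]; print("yaw y",np.degrees(np.arctan2(yv[1],yv[0])),"x",np.degrees(np.arctan2(xv[1],xv[0])))
print("ctr",E.mean(0))
g=ez(217,125,140);print("gauge",g)
print("tabs top outer",cz(142,432,155),cz(567,432,155), "tops depth")
for u,v in [(264,225),(264,235),(316,225),(316,237),(290,225),(290,150),(290,260),(290,80),(290,105)]: print((u,v),P[v,u])
m=(P[...,2]>145)&(P[...,2]<160)&(np.hypot(P[...,0]-600,P[...,1]+36)<60); Q=P[m]; print(m.sum(),np.percentile(Q,[5,50,95],axis=0))
E
```

```text
pad [[566.6 -25.7 127. ]
 [633.2  -8.  127. ]
 [644.8 -49.9 127. ]
 [577.5 -67.8 127. ]] [605.5 -37.8 127. ] [69.  43.5 69.7]
ext [[ 517.1   81.9  123. ]
 [ 620.8  109.9  123. ]
 [ 679.  -100.   127. ]
 [ 574.9 -128.2  127. ]] [107.4 217.9 107.8]
yaw y 105.43844588207105 x 15.14143901454108
ctr [597.9  -9.1 125. ]
gauge [576.7  67.3 140. ]
tabs top outer [581.9 -58.1 155. ] [635.8 -43.8 155. ] tops depth
(264, 225) [581.3 -41.7 154.5]
(264, 235) [583.6 -51.2 154.3]
(316, 225) [626.9 -29.6 154.5]
(316, 237) [630.3 -40.8 154.2]
(290, 225) [606.9 -44.  127.8]
(290, 150) [587.6  27.  125.9]
(290, 260) [617.1 -81.3 125.8]
(290, 80) [571.7  84.4 139.6]
(290, 105) [577.   65.  139.8]
496 [[576.2 -55.1 146.8]
 [586.1 -36.8 153.9]
 [631.9 -18.1 155.2]]
```

```bash
python3 - <<'E'
from h import *
mv([605.6,-37.9,205],down(105.3))
E
```

```text
shift cm [-2.46  0.67 10.51] turn [-0.001  0.    -0.007]
```

{"method": "servo_tool", "body": {"targets": [[[-1.3, 0.3, 5], [0, 0, -0.004]], [[-2.46, 0.67, 10.5], [0, 0, -0.007]], [[-2.46, 0.67, 10.5], [0, 0, -0.007]], [[-2.46, 0.67, 10.5], [0, 0, -0.007]]]}}

```text
clock: 2.88
eef_pos: [606.8, -37.2, 207.2]
tcp_rot: [0.001, 0.606, 0.795, 0.0]
wrist_force: [0.1, -1.3, 0.0]
width: 85.4
```

```bash
python3 - <<'E'
from h import *
o,p,d=snap("ext2"); crop(p,180,400,150,350,3.5,"ext2c")
E
```

```text
2.875 [606.8 -37.2 207.2] [9.000e-04 6.063e-01 7.952e-01 4.000e-04] [ 0.1 -1.3  0. ]
```

View pics/ext2c.png

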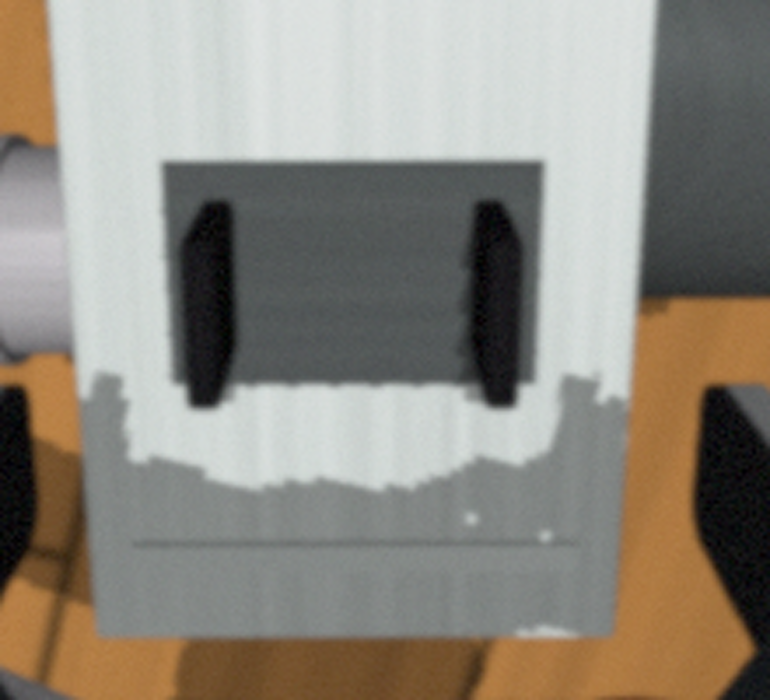

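```bash
python3 - <<'E'
from h import *
np.set_printoptions(suppress=True,precision=1)
C,p,d=load("ext2"); P=cloud(C,d)
cz=lambda u,v,z:atz(C,180+u/3.5,150+v/3.5,z)
B=np.array([cz(163,162,127),cz(545,162,127),cz(535,383,127),cz(175,383,127)]); print("pad",B,B.mean(0),np.linalg.norm(np.diff(B,axis=0),axis=1))
print(cz(188,405,155),cz(519,405,155))
# parallax height of pad centre from both
C1,_,_=load("ext1"); a=ray(C,180+354.5/3.5,150+272/3.5); b=ray(C1,240+352/7,180+268/7)
A=np.stack([a[0],-b[0]],1); s=np.linalg.lstsq(A,b[1]-a[1],rcond=None)[0]; print("tri",a[1]+s[0]*a[0],b[1]+s[1]*b[0])
for u,v in [(238,252),(238,260),(321,252),(321,260),(280,240)]: print(P[v,u])
mv([605.8,-37.8,156],down(105.3))
E
```

```text
pad [[566.  -26.  127. ]
 [633.4  -7.6 127. ]
 [645.  -49.9 127. ]
 [577.8 -68.3 127. ]] [605.5 -37.9 127. ] [69.9 43.9 69.7]
[582.3 -58.  155. ] [635.6 -43.5 155. ]
tri [605.4 -37.6 125.9] [605.5 -37.7 126. ]
[582.7 -49.3 154.2]
[583.9 -53.9 154.8]
[629.2 -36.8 153.8]
[630.6 -41.4 154.4]
[606.7 -45.6 127.4]
shift cm [-0.  -0.2  5.2] turn [0. 0. 0.]
```

{"method": "servo_tool", "body": {"targets": [[[0, -0.1, 2.6], [0, 0, 0]], [[0, -0.15, 5.1], [0, 0, 0]], [[0, -0.15, 5.1], [0, 0, 0]], [[0, -0.15, 5.1], [0, 0, 0]]]}}

```text
clock: 3.42
eef_pos: [606.1, -36.6, 157.0]
tcp_rot: [0.002, 0.605, 0.796, 0.001]
wrist_force: [0.1, -0.6, 0.2]
width: 85.2
```

{"method": "servo_tool", "body": {"targets": [[[0, 0, 0], [0, 0, 0]], [[0, 0, 0], [0, 0, 0]], [[0, 0, 0], [0, 0, 0]], [[0, 0, 0], [0, 0, 0]], [[0, 0, 0], [0, 0, 0]]], "grip": 255}}

```text
clock: 4.05
eef_pos: [605.4, -36.7, 156.8]
tcp_rot: [0.001, 0.605, 0.796, 0.0]
wrist_force: [-5.0, -0.8, 12.5]
width: 36.8
```

{"method": "servo_tool", "body": {"targets": [[[0, 0, 0], [0, 0, 0]], [[0, 0, 0], [0, 0, 0]]]}}

```text
clock: 4.3
eef_pos: [605.4, -36.7, 156.9]
tcp_rot: [0.001, 0.605, 0.796, 0.0]
wrist_force: [-4.4, -0.3, 13.0]
width: 36.8
```

```bash
python3 - <<'E'
from h import *
o,p,d=snap("grip1"); print(o["width"]);crop(p,160,420,150,400,2.8,"grip1c")
mv([605.4,-37,176],down(105.3)); mv([605.4,-37,270],down(105.3))
E
```

```text
4.3 [605.4 -36.7 156.9] [1.100e-03 6.055e-01 7.959e-01 2.000e-04] [-4.4 -0.3 13. ]
36.84785626215277
shift cm [-0.03 -0.   -1.92] turn [0.002 0.001 0.003]
shift cm [-4.000e-02  1.000e-02 -1.132e+01] turn [0.002 0.001 0.003]
```

View pics/grip1c.png

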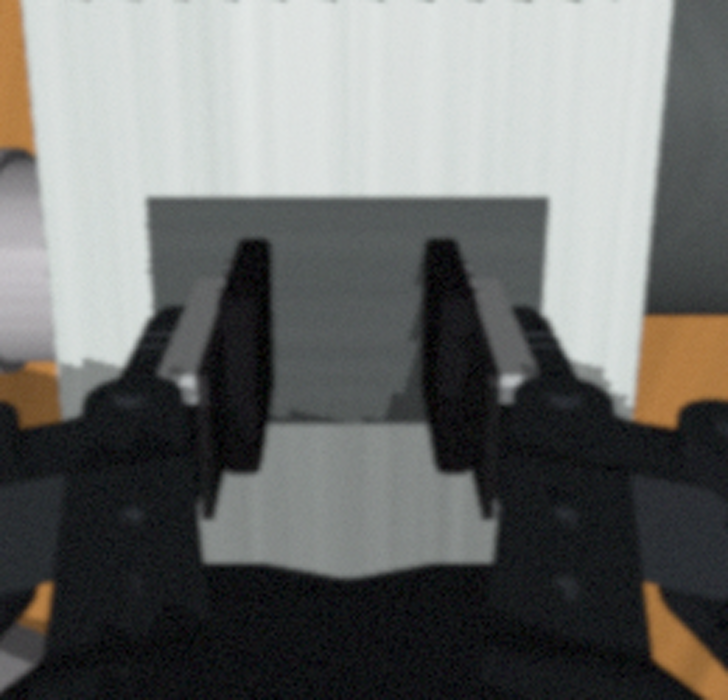

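{"method": "servo_tool", "body": {"targets": [[[0, 0, -0.6], [0, 0, 0]], [[0, 0, -1.3], [0, 0, 0]], [[0, 0, -2], [0, 0, 0]], [[0, 0, -2], [0, 0, 0]]]}}

```text
clock: 4.85
eef_pos: [605.1, -36.5, 174.9]
tcp_rot: [0.001, 0.605, 0.796, 0.0]
wrist_force: [0.1, -0.1, -3.2]
width: 36.4
```

```bash
python3 - <<'E'
from h import *
o,p,d=snap("lift1"); print(o["width"])
E
```

```text
4.85 [605.1 -36.5 174.9] [5.000e-04 6.055e-01 7.959e-01 2.000e-04] [ 0.1 -0.1 -3.2]
36.398423558385595
```

View pics/lift1.png

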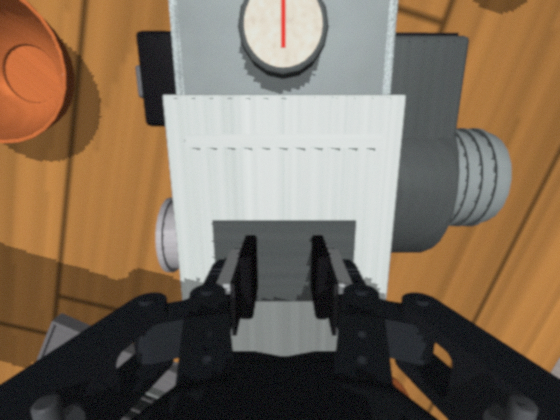

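```bash
python3 - <<'E'
from h import *
np.set_printoptions(suppress=True,precision=1)
C=cam("top"); print("ewer foot",atz(C,178,150,0), atz(C,200,150,0),atz(C,175,168,0))
S=cam("scene"); 
p=cv2.imread("pics/scene0.png"); crop(p,230,420,270,400,4,"matsc")
mv([605,-37,280],down(105.3));mv([465,349,280],down(92))
E
```

```text
ewer foot [708.7 277.6   0. ] [708.  219.1   0. ] [660.  284.7   0. ]
shift cm [ -0.1   0.  -10.6] turn [0. 0. 0.]
shift cm [ 40.9  -3.2 -10.6] turn [0.  0.  0.2]
```

View pics/matsc.png

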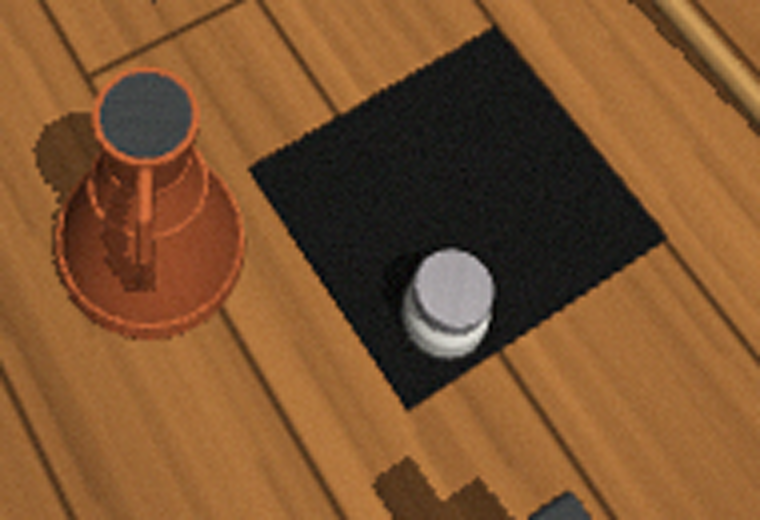

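```bash
python3 - <<'E'
from h import *
np.set_printoptions(suppress=True,precision=1)
S=cam("scene"); f=lambda u,v,z:atz(S,230+u/4,270+v/4,z)
M=np.array([f(497,27,4),f(250,169,4),f(408,409,4),f(664,239,4)]); print(M,M.mean(0))
print("jar top",f(454,288,55))
C=cam("top");print(atz(C,120,200,55))
E
```

```text
[[408.  257.8   4. ]
 [626.7 262.7   4. ]
 [623.  450.    4. ]
 [407.6 445.    4. ]] [516.3 353.8   4. ]
jar top [569.2 413.1  55. ]
[568.4 405.   55. ]
```

{"method": "servo_tool", "body": {"targets": [[[0, 0, -3.5], [0, 0, 0]], [[0, 0, -8], [0, 0, 0]], [[2.5, -0.2, -10.6], [0, 0, 0.02]], [[7, -0.6, -10.6], [0, 0, 0.05]], [[12, -1, -10.6], [0, 0, 0.08]], [[17, -1.4, -10.6], [0, 0, 0.11]], [[22, -1.8, -10.6], [0, 0, 0.14]], [[27, -2.2, -10.6], [0, 0, 0.17]], [[32, -2.6, -10.6], [0, 0, 0.2]], [[36.5, -2.9, -10.6], [0, 0, 0.22]], [[39.5, -3.1, -10.6], [0, 0, 0.23]], [[40.9, -3.2, -10.6], [0, 0, 0.23]], [[40.9, -3.2, -10.6], [0, 0, 0.23]]]}}

```text
clock: 6.52
eef_pos: [464.5, 349.4, 279.9]
tcp_rot: [0.0, 0.692, 0.722, -0.0]
wrist_force: [0.1, -0.5, -2.3]
width: 37.0
```

```bash
python3 - <<'E'
from h import *
o,p,d=snap("carry1"); print(o["width"],o["joint_positions"])
mv([465,349,49],down(92))
E
```

```text
6.525 [464.5 349.4 279.9] [ 0.000e+00  6.923e-01  7.216e-01 -4.000e-04] [ 0.1 -0.5 -2.3]
36.98652198872782 [ 4.41021262e-01  1.75922577e-01  1.56425160e+00 -3.41604688e-04
  1.40205432e+00  3.99680977e-01]
shift cm [5.00e-02 1.00e-02 2.31e+01] turn [-0.     0.001  0.005]
```

View pics/carry1.png

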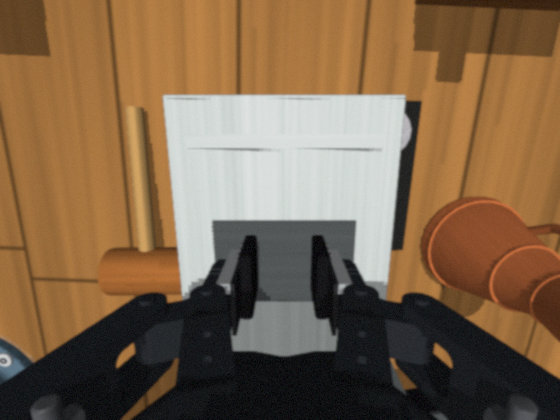

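{"method": "servo_tool", "body": {"targets": [[[0, 0, 4], [0, 0, 0]], [[0, 0, 8.5], [0, 0, 0]], [[0, 0, 13], [0, 0, 0]], [[0, 0, 17], [0, 0, 0]], [[0, 0, 20], [0, 0, 0]], [[0, 0, 21.6], [0, 0, 0]], [[0, 0, 22.5], [0, 0, 0]], [[0, 0, 22.9], [0, 0, 0]], [[0, 0, 23.1], [0, 0, 0]], [[0, 0, 23.2], [0, 0, 0]], [[0, 0, 23.2], [0, 0, 0]]]}}

```text
clock: 7.95
eef_pos: [465.0, 349.5, 48.8]
tcp_rot: [0.0, 0.693, 0.721, 0.0]
wrist_force: [-0.3, -0.2, -3.1]
width: 36.8
```

{"method": "servo_tool", "body": {"targets": [[[0, 0, 0.05], [0, 0, 0]], [[0, 0, 0.1], [0, 0, 0]], [[0, 0, 0.15], [0, 0, 0]], [[0, 0, 0.15], [0, 0, 0]]]}}

```text
clock: 8.45
eef_pos: [465.0, 349.5, 47.9]
tcp_rot: [0.0, 0.693, 0.721, 0.0]
wrist_force: [-3.3, -2.0, 7.3]
width: 36.9
```

{"method": "servo_tool", "body": {"targets": [[[0, 0, 0], [0, 0, 0]], [[0, 0, 0], [0, 0, 0]], [[0, 0, 0], [0, 0, 0]], [[0, 0, 0], [0, 0, 0]], [[0, 0, 0], [0, 0, 0]]], "grip": 0}}

```text
clock: 9.07
eef_pos: [464.8, 349.3, 46.8]
tcp_rot: [0.0, 0.693, 0.721, 0.0]
wrist_force: [0.7, 0.0, -0.7]
width: 85.2
```

{"method": "servo_tool", "body": {"targets": [[[0, 0, -2], [0, 0, 0]], [[0, 0, -5], [0, 0, 0]], [[0, 0, -10], [0, 0, 0]], [[0, 0, -16], [0, 0, 0]], [[0, 0, -22], [0, 0, 0]], [[0, 0, -25], [0, 0, 0]], [[0, 0, -25], [0, 0, 0]]]}}

```text
clock: 9.95
eef_pos: [466.1, 350.0, 301.8]
tcp_rot: [0.001, 0.693, 0.721, 0.004]
wrist_force: [0.5, -0.2, -0.9]
width: 84.9
```

```bash
python3 - <<'E'
from h import *
np.set_printoptions(suppress=True,precision=1)
o,p,d=snap("cov1"); P=cloud(cam("wrist",o),d)
for u,v in [(230,180),(340,180),(230,300),(340,300)]: print(P[v,u])
mv([602,-40,300],down(105.3),o)
E
```

```text
9.95 [466.1 350.  301.8] [0.  0.7 0.7 0. ] [ 0.5 -0.2 -0.9]
[397.1 341.6  -0.5]
[544.  348.    3.2]
[396.3 160.8  -0.5]
[560.6 166.2  -1.1]
shift cm [-39.5  12.    0.1] turn [ 0.  -0.  -0.2]
```

View pics/cov1.png

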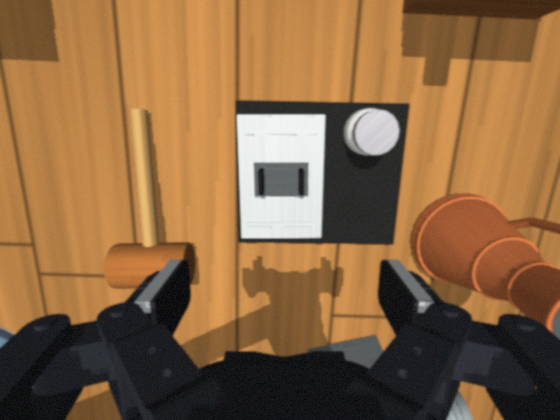

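```bash
python3 - <<'E'
from h import *
np.set_printoptions(suppress=True,precision=1)
C,p,d=load("cov1"); P=cloud(C,d)
for u,v in [(246,150),(317,150),(246,225),(317,225),(280,215)]: print(P[v,u])
E
```

```text
[420.  383.5  17. ]
[509.1 387.   16.7]
[420.9 285.   17.6]
[515.7 288.4  17.2]
[465.8 300.3  16.5]
```

{"method": "servo_tool", "body": {"targets": [[[-4, 1.2, 0], [0, 0, -0.03]], [[-9, 2.8, 0], [0, 0, -0.06]], [[-15, 4.6, 0], [0, 0, -0.1]], [[-21, 6.4, 0], [0, 0, -0.14]], [[-27, 8.2, 0], [0, 0, -0.17]], [[-33, 10, 0], [0, 0, -0.2]], [[-37, 11.2, 0], [0, 0, -0.22]], [[-39.5, 12, 0], [0, 0, -0.23]], [[-39.5, 12, 0], [0, 0, -0.23]], [[-39.5, 12, 0], [0, 0, -0.23]]]}}

```text
clock: 11.25
eef_pos: [599.7, -39.9, 295.5]
tcp_rot: [-0.001, 0.606, 0.796, -0.0]
wrist_force: [0.9, 0.9, 0.1]
width: 85.6
```

```bash
python3 - <<'E'
from h import *
o,p,d=snap("pan1"); crop(p,200,400,50,300,2.4,"pan1c")
E
```

```text
11.25 [599.7 -39.9 295.5] [-1.300e-03  6.055e-01  7.958e-01 -3.000e-04] [0.9 0.9 0.1]
```

View pics/pan1c.png

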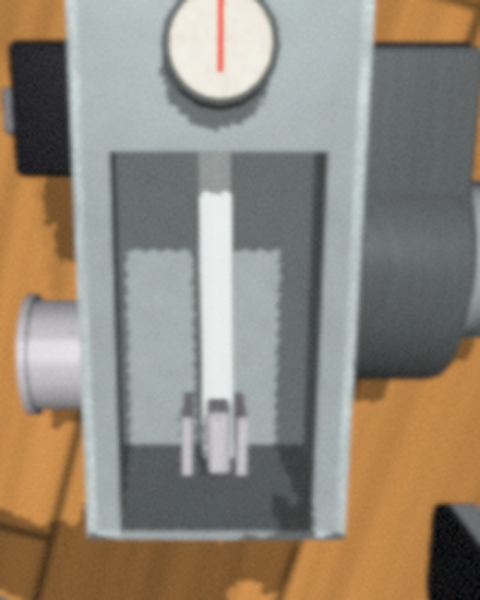

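```bash
python3 - <<'E'
from h import *
np.set_printoptions(suppress=True,precision=1)
C,p,d=load("pan1"); P=cloud(C,d); crop(p,260,330,120,260,5,"pan1d")
ext=np.array([597.9,-9.1]); a=np.radians(15.3); Rx=np.array([[np.cos(a),np.sin(a)],[-np.sin(a),np.cos(a)]])
L=P.copy(); L[...,:2]=(P[...,:2]-ext)@Rx.T
for u,v in [(291,225),(291,235),(291,243),(288,230),(294,230),(290,140),(290,160),(290,180),(290,200),(240,100),(340,100),(290,270),(279,235),(300,235)]: print((u,v),P[v,u],L[v,u])
E
```

```text
(291, 225) [615.1 -68.9 109. ] [  0.8 -62.2 109. ]
(291, 235) [617.9 -78.8 110.2] [  0.9 -72.5 110.2]
(291, 243) [620.5 -87.7 108.7] [  1.  -81.8 108.7]
(288, 230) [613.7 -74.9 108.8] [ -2.2 -67.6 108.8]
(294, 230) [619.5 -73.3 108.7] [  3.9 -67.6 108.7]
(290, 140) [592.   10.7  86.1] [-0.4 20.6 86.1]
(290, 160) [597.5  -8.6  86.6] [-0.3  0.6 86.6]
(290, 180) [603.2 -28.8  85.1] [ -0.1 -20.4  85.1]
(290, 200) [609.1 -49.7  84.6] [  0.1 -42.1  84.6]
(240, 100) [539.8  33.3 122.7] [-44.9  56.2 122.7]
(340, 100) [581.9  24.2 412.6] [ -6.6  36.3 412.6]
(290, 270) [ 625.9 -111.6  120.7] [  -0.  -106.2  120.7]
(279, 235) [610.1 -99.6  60.3] [-12.1 -90.5  60.3]
(300, 235) [634.2 -93.2  59.5] [ 12.8 -90.7  59.5]
```

View pics/pan1d.png

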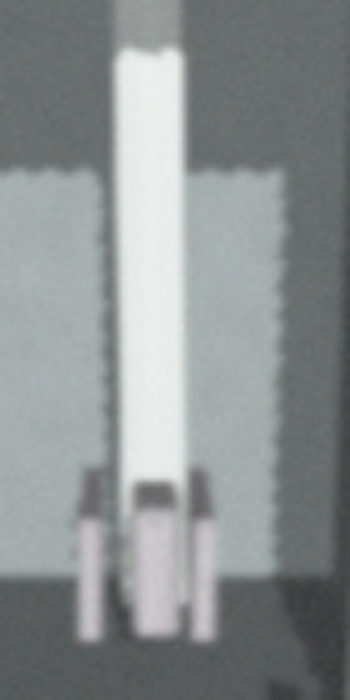

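```bash
python3 - <<'E'
from h import *
np.set_printoptions(suppress=True,precision=1)
C,p,d=load("pan1")
ext=np.array([597.9,-9.1]); a=np.radians(15.3); Rx=np.array([[np.cos(a),np.sin(a)],[-np.sin(a),np.cos(a)]])
f=lambda u,v,z:atz(C,260+u/5,120+v/5,z)
for n,x in dict(tabfar=f(154,508,110),tabnear=f(156,636,110),pfar=f(149,60,86),pnear=f(152,480,86)).items(): print(n,x,Rx@(x[:2]-ext))
k=f(154,508,110)-f(156,636,110);print("yaw tab",np.degrees(np.arctan2(k[1],k[0])))
k=f(149,60,86)-f(152,480,86);print("yaw p",np.degrees(np.arctan2(k[1],k[0])))
mv([617.5,-78,165],down(105))
E
```

```text
tabfar [613.8 -65.2 110. ] [  0.6 -58.3]
tabnear [621.7 -91.6 110. ] [  1.2 -85.8]
pfar [589.7  18.2  86. ] [-0.7 28.4]
pnear [614.2 -66.3  86. ] [  0.7 -59.5]
yaw tab 106.66939560586161
yaw p 106.18811692247998
shift cm [-4.2  0.7 13.1] turn [-0. -0.  0.]
```

```bash
python3 - <<'E'
from h import *
mv([617.8,-78.4,190],down(106.1))
E
```

```text
shift cm [-4.24  0.71 10.58] turn [-0.001 -0.001 -0.01 ]
```

{"method": "servo_tool", "body": {"targets": [[[-2, 0.3, 5], [0, 0, -0.01]], [[-4.2, 0.7, 10], [0, 0, -0.012]], [[-4.2, 0.7, 10.6], [0, 0, -0.012]], [[-4.2, 0.7, 10.6], [0, 0, -0.012]], [[-4.2, 0.7, 10.6], [0, 0, -0.012]]], "grip": 159}}

```text
clock: 11.92
eef_pos: [619.6, -78.5, 193.5]
tcp_rot: [0.002, 0.6, 0.8, 0.001]
wrist_force: [-0.1, -0.1, -0.4]
width: 32.3
```

```bash
python3 - <<'E'
from h import *
o,p,d=snap("pan2"); crop(p,160,400,140,380,3,"pan2c"); print(o["width"])
E
```

```text
11.925 [619.6 -78.5 193.5] [1.900e-03 6.002e-01 7.998e-01 7.000e-04] [-0.1 -0.1 -0.4]
32.347168619420195
```

View pics/pan2c.png

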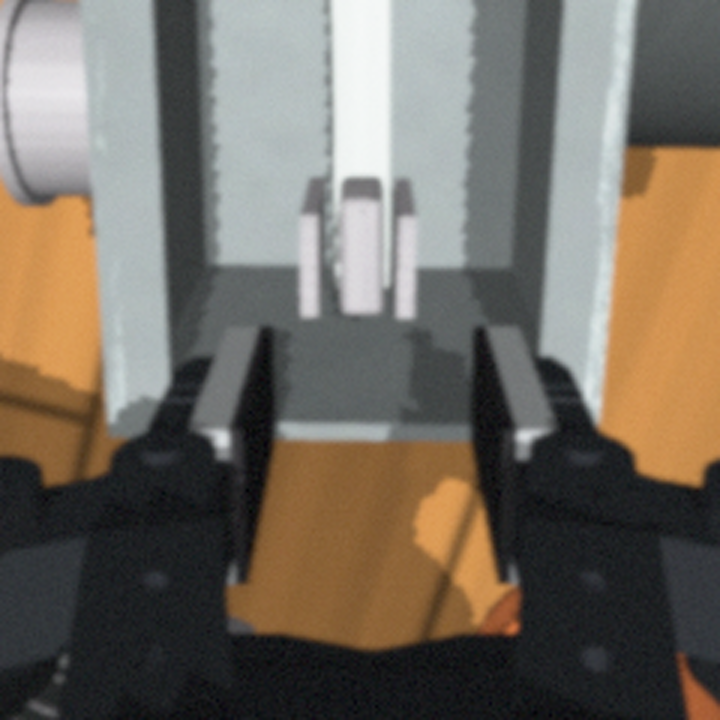

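```bash
python3 - <<'E'
from h import *
np.set_printoptions(suppress=True,precision=1)
C,p,d=load("pan2"); P=cloud(C,d)
f=lambda u,v,z:atz(C,160+u/3,140+v/3,z)
A=f(362,197,110);B=f(362,313,110);print(A,B,(A+B)/2)
C1,_,_=load("pan1"); a=ray(C,160+362/3,140+197/3); b=ray(C1,260+154/5,120+508/5)
s=np.linalg.lstsq(np.stack([a[0],-b[0]],1),b[1]-a[1],rcond=None)[0]; print("tri",a[1]+s[0]*a[0],b[1]+s[1]*b[0])
print(P[227,281],P[237,281])
mv([617.7,-78.2,113.5],down(106.1))
E
```

```text
[614.  -65.2 110. ] [621.5 -91.3 110. ] [617.7 -78.3 110. ]
tri [614.1 -65.7 108. ] [614.  -65.8 108. ]
[618.5 -80.  107.8] [620.4 -86.5 108.9]
shift cm [ 0.1 -0.2  8. ] turn [0. 0. 0.]
```

{"method": "servo_tool", "body": {"targets": [[[0.1, -0.1, 3], [0, 0, 0]], [[0.1, -0.2, 6], [0, 0, 0]], [[0.1, -0.2, 6], [0, 0, 0]], [[0.1, -0.2, 6], [0, 0, 0]], [[0.1, -0.2, 6], [0, 0, 0]], [[0.1, -0.2, 6], [0, 0, 0]]]}}

```text
clock: 12.72
eef_pos: [616.9, -79.0, 132.1]
tcp_rot: [0.001, 0.601, 0.799, 0.0]
wrist_force: [0.2, 0.1, -0.1]
width: 32.2
```

```bash
python3 - <<'E'
from h import *
o=r.get_obs(); print(o["eef_pos"],o["qd"])
mv([617.7,-78.2,113],down(106.1))
E
```

```text
[616.93591155 -79.00677899 132.14213089] [ 0.00045359  0.0080505   0.00677282  0.00012298 -0.00039115 -0.00158902]
shift cm [0.06 0.09 1.91] turn [0.002 0.001 0.001]
```

{"method": "servo_tool", "body": {"targets": [[[0.05, 0.1, 1], [0, 0, 0]], [[0.05, 0.1, 1.85], [0, 0, 0]], [[0.05, 0.1, 1.85], [0, 0, 0]], [[0.05, 0.1, 1.85], [0, 0, 0]]]}}

```text
clock: 13.22
eef_pos: [617.0, -78.1, 112.0]
tcp_rot: [-0.0, 0.601, 0.799, -0.0]
wrist_force: [0.4, 0.1, 1.0]
width: 32.2
```

{"method": "servo_tool", "body": {"targets": [[[0, 0, 0], [0, 0, 0]], [[0, 0, 0], [0, 0, 0]], [[0, 0, 0], [0, 0, 0]], [[0, 0, 0], [0, 0, 0]]], "grip": 255}}

```text
clock: 13.72
eef_pos: [617.3, -78.3, 112.7]
tcp_rot: [0.0, 0.601, 0.799, 0.0]
wrist_force: [-0.2, -0.3, 3.3]
width: 8.7
```

```bash
python3 - <<'E'
from h import *
o,p,d=snap("pan3"); crop(p,160,400,140,380,3,"pan3c"); print(o["width"],o["moment"])
E
```

```text
13.725 [617.3 -78.3 112.7] [4.000e-04 6.007e-01 7.995e-01 0.000e+00] [-0.2 -0.3  3.3]
8.718015310232802 [-0.11301075  0.06870216  0.06991411]
```

View pics/pan3c.png

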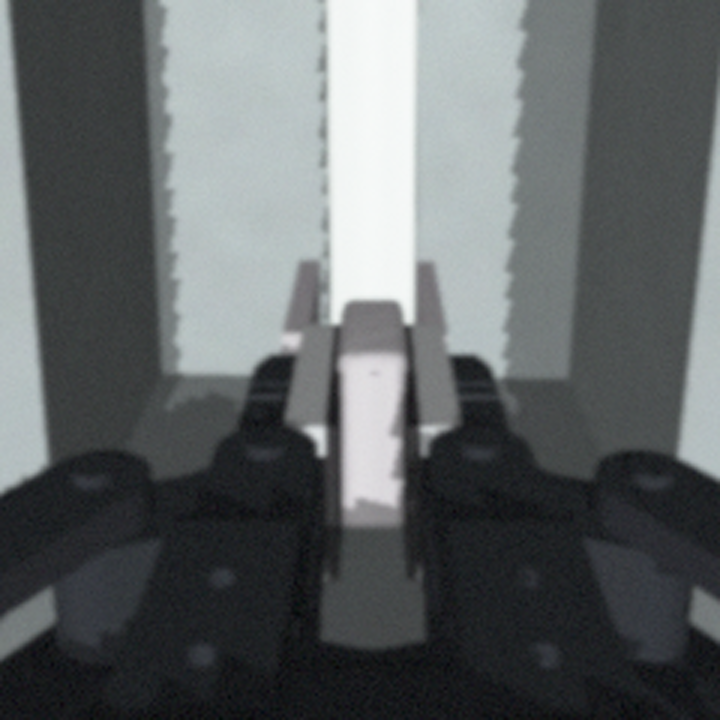

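```bash
cat > path.py <<'E'
import numpy as np
from scipy.interpolate import PchipInterpolator as PI
yc=PI([0,5,10,20,30,35,40],[92.1,87.5,82,72,58,49,38]); zc=PI([0,3,6,40],[16,17.5,18.5,19.5])
def tcp(t,al=0):
    a=np.radians(t); c,s=np.cos(a),np.sin(a); y=yc(t)-164*c+96.7*s - al*c; z=zc(t)+164*s+96.7*c+al*s
    return y,z
E
python3 - <<'E'
from path import *
for t in [0,2,4,7,10,13.5,17,20.5,24,27.5,31,34,37,40]:
    y,z=tcp(t); print(t,"x %.2f z %.2f turn %.3f"%((y+71.9)/10,-(z-112.7)/10,-np.radians(t)))
E
```

```text
0 x 0.00 z -0.00 turn -0.000
2 x 0.17 z -0.67 turn -0.035
4 x 0.35 z -1.31 turn -0.070
7 x 0.63 z -2.18 turn -0.122
10 x 0.92 z -2.98 turn -0.175
13.5 x 1.36 z -3.86 turn -0.236
17 x 1.85 z -4.68 turn -0.297
20.5 x 2.36 z -5.45 turn -0.358
24 x 2.83 z -6.17 turn -0.419
27.5 x 3.30 z -6.82 turn -0.480
31 x 3.75 z -7.41 turn -0.541
34 x 4.10 z -7.87 turn -0.593
37 x 4.40 z -8.27 turn -0.646
40 x 4.64 z -8.63 turn -0.698
```

{"method": "servo_tool", "body": {"targets": [[[0.17, 0, -0.67], [0, -0.035, 0]], [[0.35, 0, -1.31], [0, -0.07, 0]], [[0.63, 0, -2.18], [0, -0.122, 0]], [[0.92, 0, -2.98], [0, -0.175, 0]], [[0.92, 0, -2.98], [0, -0.175, 0]]]}}

```text
clock: 14.4
eef_pos: [614.3, -67.8, 142.5]
tcp_rot: [0.07, 0.597, 0.797, -0.053]
wrist_force: [0.9, -0.1, -3.0]
width: 8.6
```

```bash
python3 - <<'E'
from h import *
o,p,d=snap("tilt1"); print(o["width"],o["moment"],o["joint_positions"])
E
```

```text
14.4 [614.3 -67.8 142.5] [ 0.0703  0.5975  0.7971 -0.0525] [ 0.9 -0.1 -3. ]
8.643084188549347 [0.00761219 0.02450295 0.04468347] [-0.2283605   0.36314606  1.63524774 -0.17512396  1.06258834 -0.43350507]
```

View pics/tilt1.png

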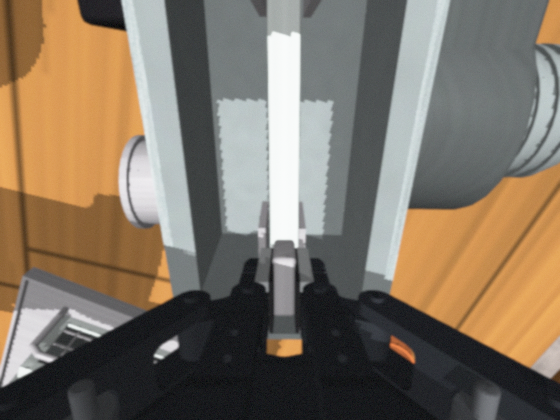

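```bash
cat >> h.py <<'E'
def ptilt(name):
    # panel tilt from points of its top edge, in tool frame
    C,p,d=load(name); z=np.load(f"pics/{name}.npz"); pp,R=pose(z); P=(cloud(C,d)-pp)@R
    m=(abs(P[...,1])<4.5)&(P[...,0]>28)&(P[...,0]<170)&(P[...,2]>5)&(P[...,2]<60)&(d>0)
    Q=P[m]; k=np.polyfit(Q[:,0],Q[:,2],1)
    for _ in range(3):
        e=Q[:,2]-np.polyval(k,Q[:,0]); Q=Q[abs(e)<3]; k=np.polyfit(Q[:,0],Q[:,2],1)
    print("panel top in tool: slope deg",np.degrees(np.arctan(k[0])),"z at x=0",k[1],"n",len(Q),"x range",Q[:,0].min(),Q[:,0].max(), "yslope",np.degrees(np.arctan(np.polyfit(Q[:,0],Q[:,1],1)[0])))
    print("tool tilt",np.degrees(np.arccos(-R[2,2])))
    return k
E
python3 - <<'E'
from h import *
ptilt("pan3");ptilt("tilt1")
E
```

```text
panel top in tool: slope deg -0.08462950537141915 z at x=0 27.57076185570669 n 4306 x range 28.00460894646277 114.88869620456059 yslope -0.04986650477600936
tool tilt 0.049094032116707695
panel top in tool: slope deg 0.21903303490540743 z at x=0 27.517419346009884 n 4285 x range 28.00365424274305 114.93665370208787 yslope -0.04791245069937067
tool tilt 10.070363858943637
```

```bash
cat >> path.py <<'E'
def rel(t0,t,al=0,al0=0):
    y0,z0=tcp(t0,al0); y,z=tcp(t,al); a=np.radians(t0); dy,dz=y-y0,z-z0
    # tool x=(cos,-sin) (y,z), tool z=(-sin,-cos)
    return "x %.2f z %.2f turn %.3f"%((dy*np.cos(a)-dz*np.sin(a))/10,(-dy*np.sin(a)-dz*np.cos(a))/10,-np.radians(t-t0))
E
python3 - <<'E'
from path import *
for t in [13,16.5,20,23.5,27,30.5,34,37,40]: print(t,rel(10,t))
for al in [20,60,100,140,180,220]: print(al,rel(10,40,al))
E
```

```text
13 x 0.23 z -0.81 turn -0.052
16.5 x 0.57 z -1.72 turn -0.113
20 x 0.94 z -2.57 turn -0.175
23.5 x 1.28 z -3.37 turn -0.236
27 x 1.63 z -4.10 turn -0.297
30.5 x 1.97 z -4.77 turn -0.358
34 x 2.28 z -5.37 turn -0.419
37 x 2.51 z -5.82 turn -0.471
40 x 2.69 z -6.21 turn -0.524
20 x 0.95 z -7.21 turn -0.524
60 x -2.51 z -9.21 turn -0.524
100 x -5.97 z -11.21 turn -0.524
140 x -9.44 z -13.21 turn -0.524
180 x -12.90 z -15.21 turn -0.524
220 x -16.37 z -17.21 turn -0.524
```

{"method": "servo_tool", "body": {"targets": [[[0.23, 0, -0.81], [0, -0.052, 0]], [[0.57, 0, -1.72], [0, -0.113, 0]], [[0.94, 0, -2.57], [0, -0.175, 0]], [[1.28, 0, -3.37], [0, -0.236, 0]], [[1.63, 0, -4.1], [0, -0.297, 0]], [[1.97, 0, -4.77], [0, -0.358, 0]], [[2.28, 0, -5.37], [0, -0.419, 0]], [[2.51, 0, -5.82], [0, -0.471, 0]], [[2.69, 0, -6.21], [0, -0.524, 0]], [[2.69, 0, -6.21], [0, -0.524, 0]], [[2.69, 0, -6.21], [0, -0.524, 0]]]}}

```text
clock: 15.82
eef_pos: [604.0, -33.6, 198.1]
tcp_rot: [0.273, 0.565, 0.751, -0.206]
wrist_force: [0.0, -0.4, -3.0]
width: 9.0
```

```bash
python3 - <<'E'
from h import *
from path import *
o,p,d=snap("tilt2"); print(o["width"],o["moment"],o["joint_positions"])
ptilt("tilt2"); ext=np.array([597.9,-9.1]); a=np.radians(15.3); Rx=np.array([[np.cos(a),np.sin(a)],[-np.sin(a),np.cos(a)]])
print(Rx@(o["eef_pos"][:2]-ext),o["eef_pos"][2],tcp(40))
E
```

```text
15.825 [604.  -33.6 198.1] [ 0.273   0.5647  0.7513 -0.2055] [ 0.  -0.4 -3. ]
9.025339465139984 [ 0.57285298  0.1651316  -0.03342722] [ 0.05389609  0.31734721  1.71660008 -0.78907863  1.07952014  0.15014023]
panel top in tool: slope deg -0.7130687297747457 z at x=0 28.521490668393664 n 2269 x range 28.258396605191315 95.56821128507828 yslope 0.1180684267701364
tool tilt 39.95921651965685
[ -0.58508138 -25.26575412] 198.08896388004501 (np.float64(-25.473726814824047), np.float64(198.99366563819763))
```

View pics/tilt2.png

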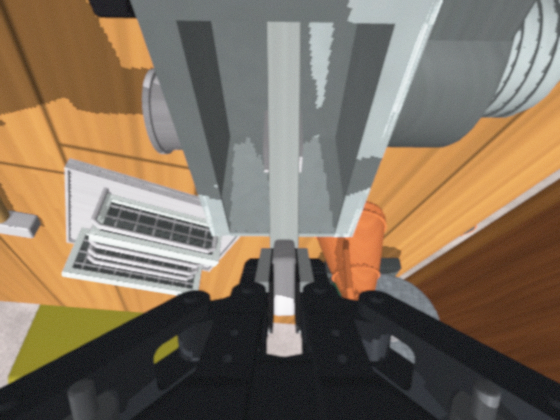

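{"method": "servo_tool", "body": {"targets": [[[-1, 0, 0], [0, 0, 0]], [[-2.5, 0, 0], [0, 0, 0]], [[-4.5, 0, 0], [0, 0, 0]], [[-6.5, 0, 0], [0, 0, 0]], [[-9, 0, 0], [0, 0, 0]], [[-11.5, 0, 0], [0, 0, 0]], [[-14, 0, 0], [0, 0, 0]], [[-16.5, 0, 0], [0, 0, 0]], [[-18.5, 0, 0], [0, 0, 0]], [[-19.5, 0, 0], [0, 0, 0]], [[-20, 0, 0], [0, 0, 0]]]}}

```text
clock: 17.25
eef_pos: [646.6, -181.2, 327.8]
tcp_rot: [0.274, 0.565, 0.751, -0.206]
wrist_force: [0.2, 1.0, -3.5]
width: 8.4
```

```bash
python3 - <<'E'
from h import *
o,p,d=snap("out1"); print(o["width"],o["moment"],o["joint_positions"])
ptilt("out1")
p,d=r.read_camera("scene"); crop(p,130,330,60,300,2.5,"sc1")
E
```

```text
17.25 [ 646.6 -181.2  327.8] [ 0.2738  0.5648  0.7508 -0.2057] [ 0.2  1.  -3.5]
8.393639396870174 [ 0.55414266  0.185007   -0.06011964] [-0.19890162  0.22041994  1.55489972 -0.69167508  1.10777457 -0.24275491]
panel top in tool: slope deg 0.025232644161959725 z at x=0 27.82098314787594 n 4301 x range 28.08249361526789 115.23015279087372 yslope -0.033361625608443336
tool tilt 40.05404334610685
```

View pics/out1.png

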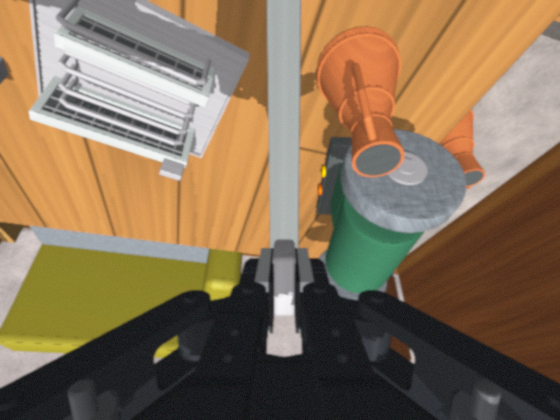

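View pics/sc1.png

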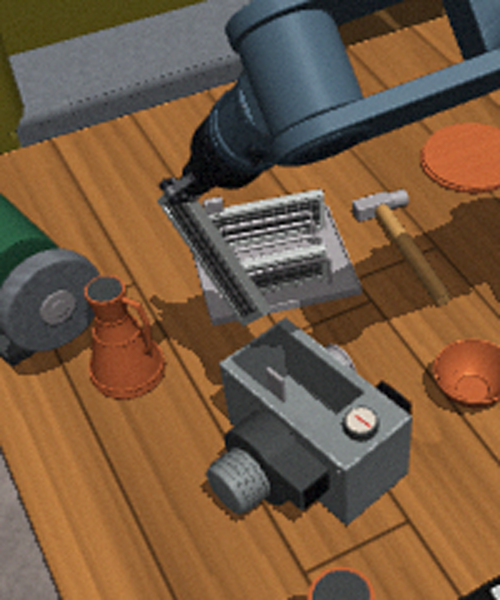

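```bash
python3 - <<'E'
from h import *
C,p,d=load("rack1"); crop(p,190,400,65,265,3.6,"rack1c")
E
```

```text
(no output)
```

View pics/rack1c.png

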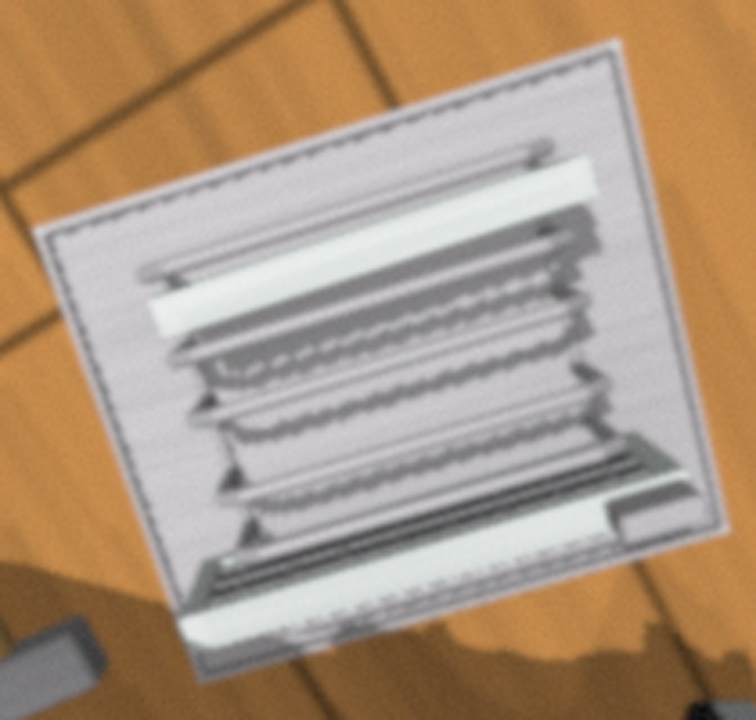

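```bash
python3 - <<'E'
from h import *
np.set_printoptions(suppress=True,precision=1)
C,p,d=load("rack1"); f=lambda u,v,z:atz(C,190+u/3.6,65+v/3.6,z)
T=np.array([f(38,230,8),f(620,40,8),f(727,530,8),f(203,683,8)]); print(T,T.mean(0),np.linalg.norm(np.diff(T,axis=0),axis=1))
def yaw(a,b): k=b-a; return np.degrees(np.arctan2(k[1],k[0]))
print("tray yaw",yaw(T[0],T[1]),yaw(T[3],T[2]),yaw(T[0],T[3]),yaw(T[1],T[2]))
c=[f(195,411,59),f(585,300,59)]; e=[f(225,493,59),f(605,385,59)]; print(c,e,"mid",np.mean(c+e,0),yaw(*c),yaw(*e))
P=cloud(C,d)
for u,v in [(390,355),(400,435),(380,245),(400,560),(655,510),(420,400)]: print(P[int(65+v/3.6),int(190+u/3.6)])
E
```

```text
[[ 412.7 -221.7    8. ]
 [ 630.1 -271.5    8. ]
 [ 586.2 -456.9    8. ]
 [ 369.5 -407.7    8. ]] [ 499.6 -339.5    8. ] [223.  190.5 222.3]
tray yaw -12.90747007109272 -12.765755594355767 -103.08889133488253 -103.31574808184243
[array([ 437.3, -304.7,   59. ]), array([ 570.4, -338.4,   59. ])] [array([ 430.9, -334.6,   59. ]), array([ 563.4, -367.4,   59. ])] mid [ 500.5 -336.2   59. ] -14.203324391986063 -13.899017349682925
[ 504.8 -320.7   59.1]
[ 492.1 -356.4    7.3]
[ 519.1 -287.6   66.2]
[ 474.2 -380.8   77.3]
[ 553.4 -399.2  100.5]
[ 504.5 -348.4    9.3]
```

```bash
python3 - <<'E'
from h import *
o=r.get_obs(); mv([571.9,-355.1,300],down(167)); 
p,R0=pose(o); rv=Ro.from_matrix(R0.T@down(167)).as_rotvec(); s=R0.T@(np.array([571.9,-355.1,300])-p)/10
for f in [.04,.1,.18,.26,.34,.42,.5,.58,.66,.74,.82,.9,.96,1]: print(np.round(s*f,1).tolist(),np.round(rv*f,3).tolist(), np.round(p+R0@s*f*10), np.round(np.degrees(np.arccos(-(R0@Ro.from_rotvec(rv*f).as_matrix())[2,2]))))
E
```

```text
shift cm [ -9.47 -12.02  11.54] turn [-0.371  0.631 -1.017]
[-0.4, -0.5, 0.5] [-0.015, 0.025, -0.041] [ 644. -188.  326.] 39.0
[-0.9, -1.2, 1.2] [-0.037, 0.063, -0.102] [ 639. -198.  325.] 36.0
[-1.7, -2.2, 2.1] [-0.067, 0.114, -0.183] [ 633. -212.  322.] 33.0
[-2.5, -3.1, 3.0] [-0.096, 0.164, -0.264] [ 627. -226.  320.] 30.0
[-3.2, -4.1, 3.9] [-0.126, 0.215, -0.346] [ 621. -240.  318.] 27.0
[-4.0, -5.0, 4.8] [-0.156, 0.265, -0.427] [ 615. -254.  316.] 24.0
[-4.7, -6.0, 5.8] [-0.185, 0.315, -0.509] [ 609. -268.  314.] 21.0
[-5.5, -7.0, 6.7] [-0.215, 0.366, -0.59] [ 603. -282.  311.] 17.0
[-6.3, -7.9, 7.6] [-0.245, 0.416, -0.671] [ 597. -296.  309.] 14.0
[-7.0, -8.9, 8.5] [-0.274, 0.467, -0.753] [ 591. -310.  307.] 11.0
[-7.8, -9.9, 9.5] [-0.304, 0.517, -0.834] [ 585. -324.  305.] 8.0
[-8.5, -10.8, 10.4] [-0.334, 0.568, -0.915] [ 579. -338.  303.] 4.0
[-9.1, -11.5, 11.1] [-0.356, 0.606, -0.976] [ 575. -348.  301.] 2.0
[-9.5, -12.0, 11.5] [-0.371, 0.631, -1.017] [ 572. -355.  300.] nan<stdin>:4: RuntimeWarning: invalid value encountered in arccos
```

{"method": "servo_tool", "body": {"targets": [[[-0.4, -0.5, 0.5], [-0.015, 0.025, -0.041]], [[-0.9, -1.2, 1.2], [-0.037, 0.063, -0.102]], [[-1.7, -2.2, 2.1], [-0.067, 0.114, -0.183]], [[-2.5, -3.1, 3.0], [-0.096, 0.164, -0.264]], [[-3.2, -4.1, 3.9], [-0.126, 0.215, -0.346]], [[-4.0, -5.0, 4.8], [-0.156, 0.265, -0.427]], [[-4.7, -6.0, 5.8], [-0.185, 0.315, -0.509]], [[-5.5, -7.0, 6.7], [-0.215, 0.366, -0.59]], [[-6.3, -7.9, 7.6], [-0.245, 0.416, -0.671]], [[-7.0, -8.9, 8.5], [-0.274, 0.467, -0.753]], [[-7.8, -9.9, 9.5], [-0.304, 0.517, -0.834]], [[-8.5, -10.8, 10.4], [-0.334, 0.568, -0.915]], [[-9.1, -11.5, 11.1], [-0.356, 0.606, -0.976]], [[-9.5, -12, 11.5], [-0.371, 0.631, -1.017]], [[-9.5, -12, 11.5], [-0.371, 0.631, -1.017]], [[-9.5, -12, 11.5], [-0.371, 0.631, -1.017]]]}}

```text
clock: 19.35
eef_pos: [572.4, -354.1, 300.0]
tcp_rot: [0.0, 0.113, 0.994, 0.0]
wrist_force: [1.1, 0.1, -3.2]
width: 9.0
```

```bash
python3 - <<'E'
from h import *
o,p,d=snap("rk2"); print(o["width"],o["moment"],o["joint_positions"])
ptilt("rk2"); p,d=r.read_camera("top"); crop(p,330,500,130,300,4,"toprk2")
E
```

```text
19.35 [ 572.4 -354.1  300. ] [0.000e+00 1.130e-01 9.936e-01 1.000e-04] [ 1.1  0.1 -3.2]
8.956639483811125 [-0.03046364 -0.23513652 -0.02290093] [-7.29950431e-01  3.67091474e-01  1.28807096e+00  2.18572703e-04
  1.48653664e+00 -2.07422716e+00]
panel top in tool: slope deg 0.32096385317043546 z at x=0 27.311115715836088 n 4319 x range 28.04382350766404 115.09554858369833 yslope -0.0033022634279052014
tool tilt 0.013889030349378821
```

View pics/rk2.png

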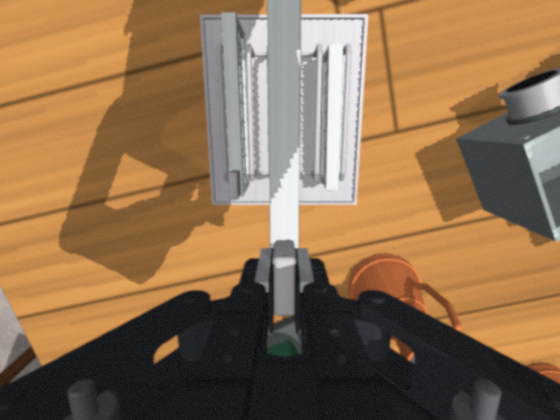

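View pics/toprk2.png

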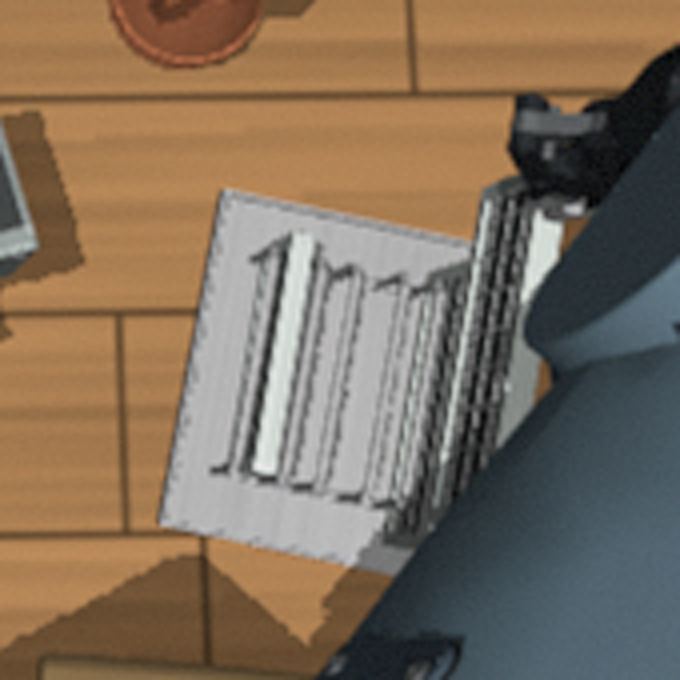

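```bash
python3 - <<'E'
from h import *
C,p,d=load("rk2"); crop(p,190,380,0,215,3.4,"rk2c")
E
```

```text
(no output)
```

View pics/rk2c.png

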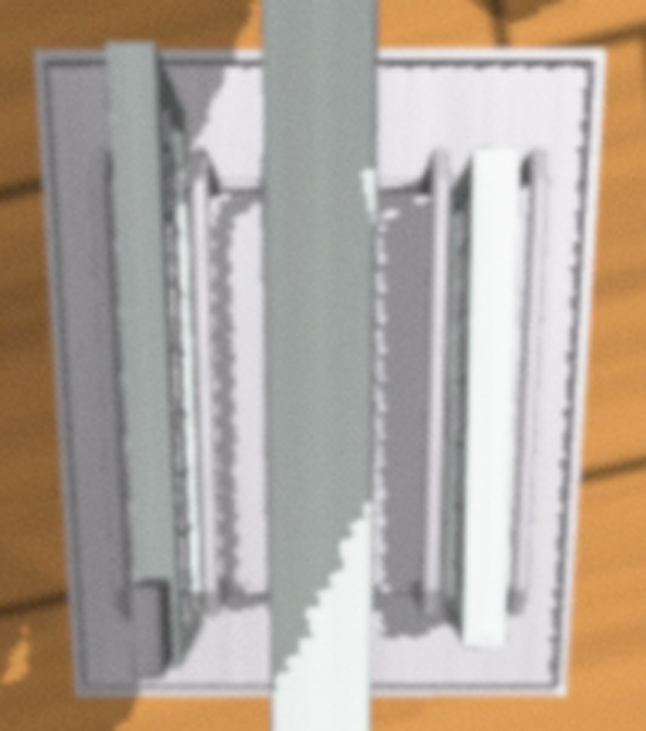

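```bash
python3 - <<'E'
from h import *
np.set_printoptions(suppress=True,precision=1)
C,p,d=load("rk2"); f=lambda u,v,z:atz(C,190+u/3.4,v/3.4,z)
def yaw(a,b): k=b-a; return np.degrees(np.arctan2(k[1],k[0]))
T=np.array([f(33,50,8),f(607,48,8),f(567,694,8),f(77,694,8)]); print(T,T.mean(0),np.linalg.norm(np.diff(T,axis=0),axis=1),yaw(T[3],T[0]),yaw(T[2],T[1]))
a=[f(203,160,59),f(211,605,59)];b=[f(438,160,59),f(430,605,59)]; M=np.array(a+b);print(M,M.mean(0),yaw(a[1],a[0]),yaw(b[1],b[0]),np.linalg.norm(M[0]-M[2]),np.linalg.norm(M[0]-M[1]))
# panel top edge line
z=np.load("pics/rk2.npz"); pp,R=pose(z); P=(cloud(C,d)-pp)@R
m=(abs(P[...,1])<12)&(P[...,0]>28)&(P[...,0]<120)&(P[...,2]>20)&(P[...,2]<35); print("panel top y in tool",P[m][:,1].min(),P[m][:,1].max(),P[m][:,1].mean())
E
```

```text
[[ 368.9 -406.5    8. ]
 [ 411.7 -217.6    8. ]
 [ 631.1 -267.7    8. ]
 [ 587.7 -455.6    8. ]] [ 499.8 -336.8    8. ] [193.6 225.  192.8] 167.35815640117588 167.1434572604656
[[ 425.9 -356.7   59. ]
 [ 558.  -388.4   59. ]
 [ 441.8 -287.4   59. ]
 [ 574.6 -316.6   59. ]] [ 500.1 -337.3   59. ] 166.50501428531624 167.59847237355993 71.13848514567604 135.91436639130515
panel top y in tool -7.895825865163886 6.14994590189303 -0.8914237275000474
```

```bash
python3 - <<'E'
from h import *
mv([572.4,-353.2,170],down(167.2))
E
```

```text
shift cm [ 0.03  0.07 13.03] turn [ 0.     0.    -0.003]
```

{"method": "servo_tool", "body": {"targets": [[[0, 0, 2.5], [0, 0, 0]], [[0, 0.05, 5.5], [0, 0, 0]], [[0, 0.05, 8.5], [0, 0, 0]], [[0, 0.07, 11], [0, 0, -0.003]], [[0, 0.07, 12.5], [0, 0, -0.003]], [[0, 0.07, 13], [0, 0, -0.003]], [[0, 0.07, 13], [0, 0, -0.003]], [[0, 0.07, 13], [0, 0, -0.003]]]}}

```text
clock: 20.45
eef_pos: [573.0, -354.6, 171.8]
tcp_rot: [0.001, 0.111, 0.994, -0.001]
wrist_force: [-1.1, 0.1, -3.6]
width: 8.3
```

```bash
python3 - <<'E'
from h import *
o,p,d=snap("rk3"); print(o["width"])
ptilt("rk3"); crop(p,150,420,0,270,2.9,"rk3c")
p,d=r.read_camera("scene"); crop(p,180,300,110,210,6,"sc3")
E
```

```text
20.45 [ 573.  -354.6  171.8] [ 1.000e-03  1.115e-01  9.938e-01 -6.000e-04] [-1.1  0.1 -3.6]
8.308382761594276
panel top in tool: slope deg 0.33323534487603546 z at x=0 27.284994783994986 n 4314 x range 28.006688153790186 115.28370044147461 yslope -0.004129252936293669
tool tilt 0.12956184850587252
```

View pics/rk3c.png

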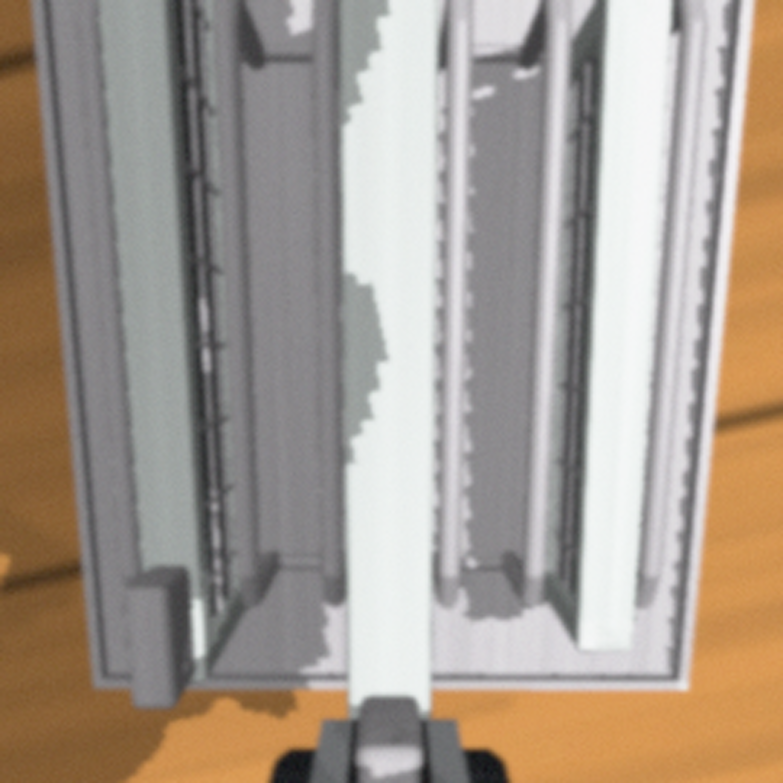

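View pics/sc3.png

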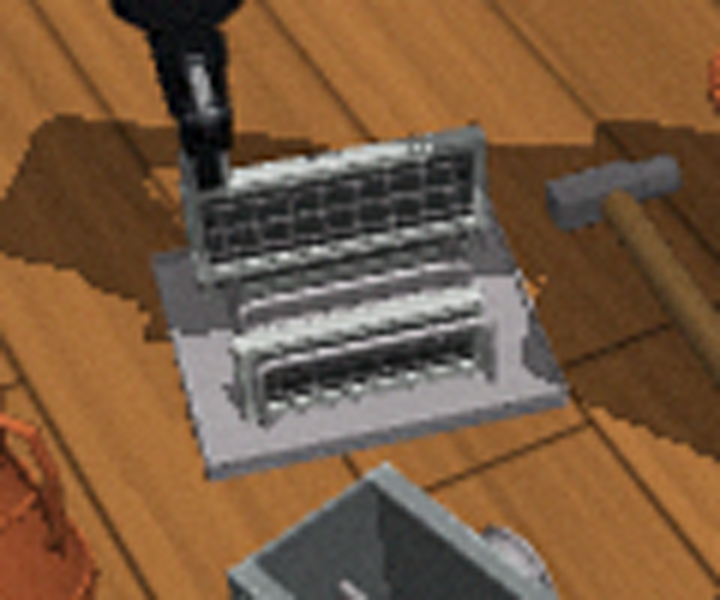

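{"method": "servo_tool", "body": {"targets": [[[0, 0.05, 1], [0, 0, 0]], [[0, 0.07, 2.2], [0, 0, 0]], [[0, 0.07, 3.4], [0, 0, 0]], [[0, 0.07, 4.5], [0, 0, 0]], [[0, 0.07, 5.4], [0, 0, 0]], [[0, 0.07, 6], [0, 0, 0]], [[0, 0.07, 6], [0, 0, 0]], [[0, 0.07, 6], [0, 0, 0]]]}}

```text
clock: 21.55
eef_pos: [572.9, -353.6, 110.8]
tcp_rot: [0.0, 0.111, 0.994, -0.0]
wrist_force: [-0.1, 0.0, -2.6]
width: 8.4
```

{"method": "servo_tool", "body": {"targets": [[[0, 0, 0.2], [0, 0, 0]], [[0, 0, 0.35], [0, 0, 0]], [[0, 0, 0.45], [0, 0, 0]], [[0, 0, 0.55], [0, 0, 0]], [[0, 0, 0.6], [0, 0, 0]], [[0, 0, 0.6], [0, 0, 0]]]}}

```text
clock: 22.3
eef_pos: [572.8, -353.4, 104.8]
tcp_rot: [0.0, 0.111, 0.994, -0.0]
wrist_force: [0.5, 0.9, 0.1]
width: 8.7
```

```bash
python3 - <<'E'
from h import *
o,p,d=snap("rk4"); print(o["width"],o["moment"])
ptilt("rk4"); crop(p,150,420,0,270,2.9,"rk4c")
E
```

```text
22.3 [ 572.8 -353.4  104.8] [ 3.000e-04  1.115e-01  9.938e-01 -0.000e+00] [0.5 0.9 0.1]
8.721239086696313 [ 0.10984622 -0.06403531 -0.0356743 ]
panel top in tool: slope deg 0.09859167246754182 z at x=0 27.239212015519627 n 4329 x range 28.010045385226356 114.98822717922236 yslope -0.03199416058040713
tool tilt 0.032273239553308096
```

View pics/rk4c.png

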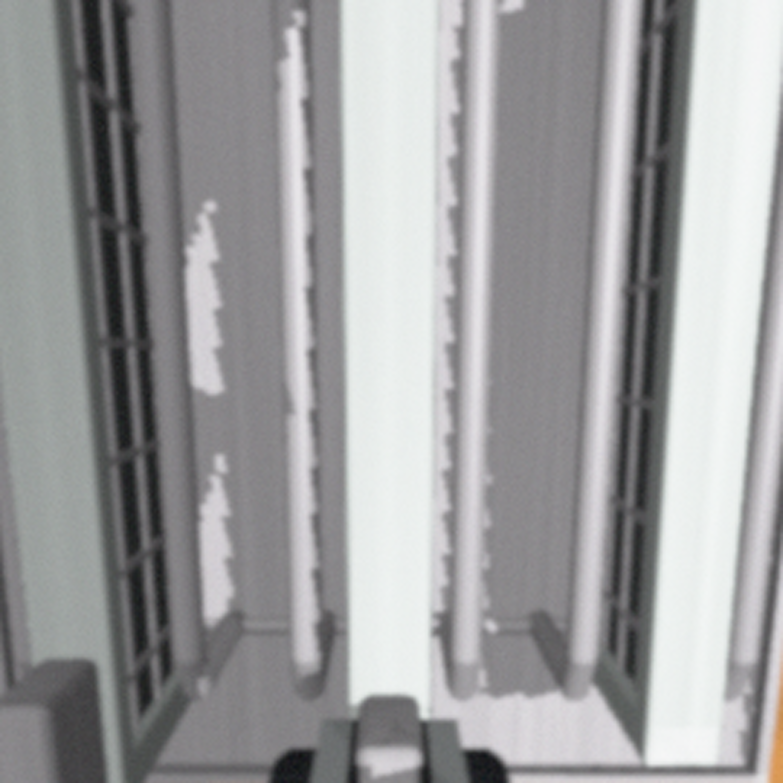

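{"method": "servo_tool", "body": {"targets": [[[0, 0, 0.05], [0, 0, 0]], [[0, 0, 0.1], [0, 0, 0]], [[0, 0, 0.1], [0, 0, 0]]]}}

```text
clock: 22.72
eef_pos: [572.8, -353.6, 104.8]
tcp_rot: [0.0, 0.111, 0.994, -0.0]
wrist_force: [-2.5, 2.3, 6.7]
width: 8.8
```

{"method": "servo_tool", "body": {"targets": [[[0, 0, 0], [0, 0, 0]], [[0, 0, 0], [0, 0, 0]], [[0, 0, 0], [0, 0, 0]], [[0, 0, 0], [0, 0, 0]]], "grip": 165}}

```text
clock: 23.22
eef_pos: [572.6, -353.3, 103.2]
tcp_rot: [-0.0, 0.111, 0.994, 0.0]
wrist_force: [1.1, 0.3, 0.6]
width: 30.3
```

{"method": "servo_tool", "body": {"targets": [[[0, 0, -1], [0, 0, 0]], [[0, 0, -3], [0, 0, 0]], [[0, 0, -6], [0, 0, 0]], [[0, 0, -10], [0, 0, 0]], [[0, 0, -14], [0, 0, 0]], [[0, 0, -18], [0, 0, 0]], [[0, 0, -20], [0, 0, 0]], [[0, 0, -20], [0, 0, 0]]]}}

```text
clock: 24.22
eef_pos: [573.2, -353.9, 305.8]
tcp_rot: [0.002, 0.111, 0.994, -0.001]
wrist_force: [-0.1, 0.2, -0.8]
width: 30.1
```

```bash
python3 - <<'E'
from h import *
np.set_printoptions(suppress=True,precision=1)
o,p,d=snap("rk5")
P=cloud(cam("wrist",o),d); m=(P[...,2]>70)&(P[...,2]<86); print(np.percentile(P[m],[5,50,95],axis=0))
p,d=r.read_camera("scene"); cv2.imwrite("pics/sc5.png",p); crop(p,180,300,110,210,6,"sc5c")
E
```

```text
24.225 [ 573.2 -353.9  305.8] [ 0.   0.1  1.  -0. ] [-0.1  0.2 -0.8]
[[ 415.3 -396.6   72.2]
 [ 523.6 -330.1   77.4]
 [ 671.7  -71.4   84.9]]
```

View pics/rk5.png

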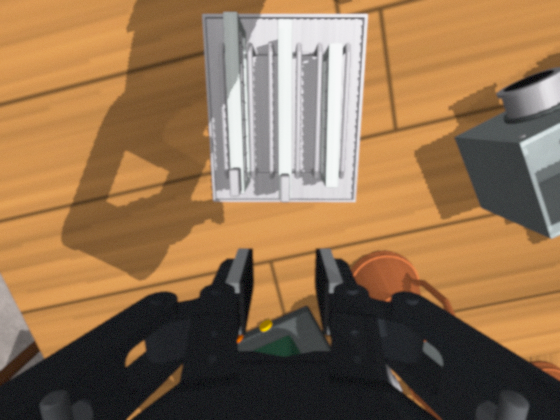

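View pics/sc5c.png

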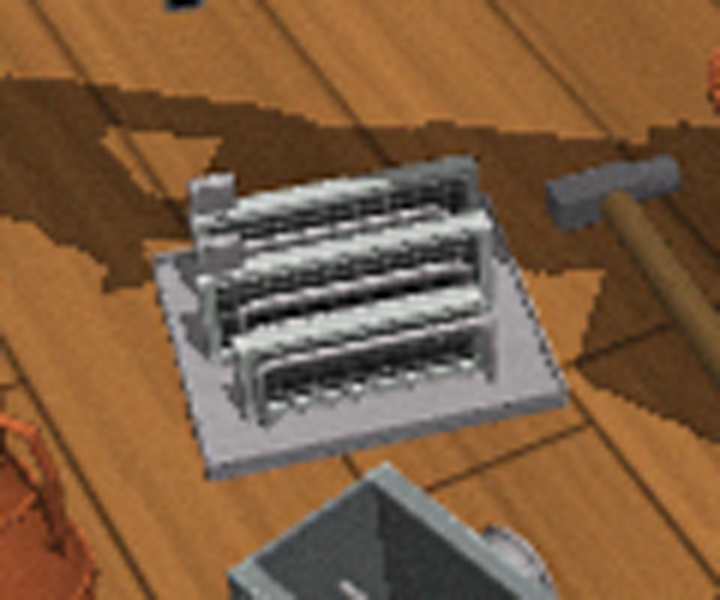

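View pics/sc5.png

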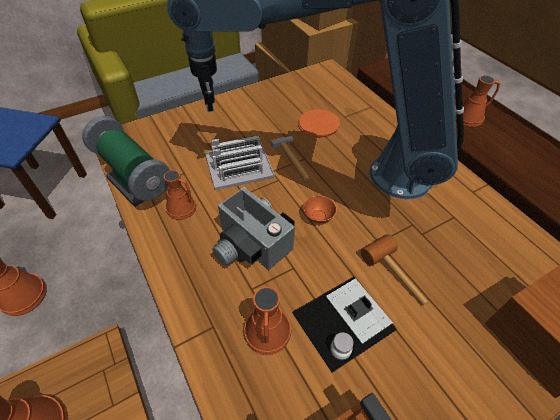

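```bash
python3 - <<'E'
from h import *
np.set_printoptions(suppress=True,precision=1)
C,p,d=load("rk5"); P=cloud(C,d); a=np.radians(77.2); rx=np.array([np.cos(a),np.sin(a)]); ry=np.array([-rx[1],rx[0]])
q=P[...,:2]-np.array([500,-337.4]); X=q@rx; Y=q@ry
m=(abs(X)<14)&(abs(Y)<110)&(P[...,2]>68)&(P[...,2]<90); print(m.sum(),X[m].mean(),np.percentile(Y[m],[1,99]),np.percentile(P[m][:,2],[5,50,95]))
k=np.polyfit(Y[m],X[m],1); print("yaw",np.degrees(k[0]))
m=(abs(X)<14)&(Y<-50)&(Y>-110)&(P[...,2]>92); print("tab",Y[m].min(),Y[m].max(),np.median(P[m][:,2]),X[m].mean())
print(r.finish_job())
E
```

```text
2169 -0.3438044976447355 [-84.3  86.7] [76.  77.3 78.6]
yaw 0.19894448990436547
tab -88.85426545887888 -53.76021783440128 367.42941866581657 0.2207313119527606
the job is handed in; nothing more can be done
None
```

The job is done and handed in after about 24 s; `finish_job` gives no verdict.

- **Cover:** I squeezed the clips, lifted the cover off and laid it right side up on the mat, about 49 mm towards the robot from the mat's centre. Depth readings put its top at 16.5–17.6 mm across the plate, so it lies flat and let go. It clears the jar.
- **Panel:** I gripped it by the pull tab, tilted it to 40 degrees with that end rising first, slid it out along its length and turned it level. I lowered it into the middle bay until the tray carried its weight, then let go. It did not slip in the fingers.
- **Last checks on the panel:** It stands within about 1 mm of the bay's centre line, about 1 mm from the middle along the bay and turned 0.2 degrees. Its top edge is at 77 mm against the expected 78 mm, so it is fully down. The final wrist and scene pictures show it upright.
- **Everything else:** In the final scene picture the spare panels, jar, bowl, hammer, mallet and both ewers look to be where they started. I did not measure them.
- **Disagreements:**
  - The tab-height reading in the last check (367 mm) is a stray depth value; the tab sits plainly in place in the pictures.
  - Finger widths read 1–3 mm below the true sizes.
  - The rack and mat centres differed by 2–4 mm between cameras, so I used compromise values close to the wrist view (rack) and midway between the two cameras (mat).

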